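# Gauge a brake slide pin in the bench micrometer

## Task

Take the steel slide pin from the wooden rack, lay it in the vee groove of the green bench micrometer and slide it gently under the spindle until its end rests against the brass stop. Then turn only the black ratchet knob clockwise (seen from above) until the spindle clamps the pin and you feel the ratchet slip; let it slip about 30 degrees, never more than 60, and leave the pin clamped there with your hand off it. Leave the bottle, screwdriver and calculator alone.

Things in the scene. Friction and masses are not known exactly. Their poses are not given: they have to be found in the camera images.
- pin: Loose plain ground-steel slide pin, 14 mm diameter, 120 mm long, 0.14 kg, both ends alike. Origin at its centre on its axis; its own x axis runs along its length. It starts lying in the wooden rack with its axis 35.5 mm above the work surface.
- rack: Fixed wooden pin rack, base 64 x 50 mm, 10 mm thick; origin at the centre of its underside. Two notched cradles stand at x = -20 and +20 mm (each 12 mm along x, 27 mm wide, 38 mm high); the pin lies in them along the rack's x axis, centred within 3 mm, so about 34 mm of it sticks out freely at each end.
- gauge: Fixed green bench micrometer. Origin on the vertical spindle axis at the work surface; x points from the open loading end to the column, z up. Base plate 12 mm thick, x -104 to +80 mm, 84 mm wide. The column stands at x +39 to +73 mm, 50 mm wide, 100 mm high.
- vee_mouth (a point): Middle of the bottom line of the 90 degree vee groove at its open end, 40 mm high, 55 mm from the spindle axis; the vee runs 77 mm from here to the stop along the gauge's x. Its upper edges are 53 mm high, 25 mm apart. A seated pin has its axis 50 mm and its top 57 mm high; home at the stop its centre is at x = -38 mm in the gauge and 43 mm of it overhangs this open end.
- stop: Fixed brass stop block at the closed end of the vee; origin at the centre of the lower edge of the face the pin meets, 22 mm along the gauge's x from the spindle axis, 40 mm above the work surface; 22 mm wide and high.
- head: Fixed overhead arm (gauge x -16 to +73 mm, 38 mm wide, 84 to 100 mm high) with the spindle, thimble and knob it carries; origin on the spindle axis at the arm's underside, 84 mm high. The 12 mm steel spindle hangs below it, its face 2 to 9 mm above a seated pin's top at the start (differs each time). Clockwise turning drives it straight down, 3 mm per radian, and it stays where it is left.
- knob_top (a point): Centre of the top face of the black ratchet knob: an upright fluted cylinder, 24 mm diameter, 34 mm high, on the gauge's axis, its top 162 mm above the work surface; it turns without rising or sinking. 2 mm below it is the wider silver thimble (30 mm diameter, 24 mm high): hold only the knob. A white line on the knob and a red mark on the thimble's rim line up before any slip.
- ratchet (a joint): Angle by which the knob has slipped clockwise on the thimble, rad; 0 at the start. Free turning takes about 0.06 N m and the thimble turns along; once the spindle bears on the pin the torque rises over about 0.3 rad to 0.13 N m, where the ratchet slips and this grows while the thimble stands still. The ratchet alone loads the pin to about 21 N.
- bottle: Bystander: upright plastic bottle, 64 mm diameter, 190 mm high; origin at the centre of its underside.
- screwdriver: Bystander: screwdriver lying on the bench; origin under its middle.
- calculator: Bystander: flat black calculator, 85 x 130 x 12 mm; origin at the centre of its underside.
Things that resemble listed ones, but are neither listed nor needed, are in the scene too. What is meant by the pin is not blue, and is the smaller of those in its own colour.

How it is judged:
On the way, in this order (a step that is already met when the one before it is completed fails the run):
1. the pin lies in the vee with its end at the stop (within 4 mm) (x of pin in the frame of gauge above -0.042 m and y of pin in the frame of gauge between -0.003 and 0.003 m and z of pin in the frame of gauge below 0.053 m and angle between the x axis of pin and the x axis of gauge, either way round below 0.07 rad), for 0.2 s.
2. the spindle bears on the pin with more than 6 N (contact force between head and pin above 6 N), for 0.2 s.
At the end, for the whole second after the job is handed in: The pin lies at rest in the vee (axis within 3 mm of the middle and 0.07 rad of the groove) with its end within 4 mm of the stop, the spindle clamps it with more than 6 N, and the ratchet has slipped clockwise by 0.2 to 1.05 rad (all of step 1 and contact force between head and pin above 6 N and value of joint ratchet between 0.2 and 1.05 rad and linear speed of pin below 0.02 m/s); the robot touches nothing.
It fails at once if the ratchet slipped by more than 60 degrees (1.05 rad) (value of joint ratchet above 1.05 rad).
It fails at once if the spindle pressed on the pin with more than 42 N (contact force between head and pin above 42 N).
It fails at once if the pin was rammed against the stop with more than 30 N (contact force between stop and pin above 30 N).
It fails at once if a bystander was moved by more than 30 mm (distance of any of bottle, screwdriver, calculator from where it was at the start of the episode above 0.03 m).
It also fails if it takes over 72 s, if anything falls off the work surface, if the arm or the gripper's body presses on something with over 40 N, if the wrist force passes 120 N, or if a joint passes its speed limit or range.

## Robot

A 6-joint arm with a two-finger parallel gripper is mounted at the origin on the work surface. World frame = base frame: x ahead of the robot, y to its left, z up, the work surface at z = 0. Lengths are in m, angles in rad, forces in N, time in s.
With the tool pointing down it reaches from about 0.275 to 0.75 m from the base axis. Payload 10.2 kg.
Tool frame: the origin (TCP) lies between the finger pads; the fingertips stand 19 mm ahead of it and the grasp point (between the pads) is the TCP; z points along the fingers, y is the direction in which the jaws open and shut (so a half turn about z gives the same grasp; the last joint's range is limited). The gripper opens to 88 mm and grips with 3 to 60 N. Pads are 18 mm wide; open, the fingers measure 123 mm over their backs; the gripper's body (75 mm by 187 mm) begins 45 mm behind the grasp point.
Start: joints at [-1.5, 0.313, 1.498, -0, 1.331, -0.223], TCP at [0.152, -0.503, 0.258] pointing down, gripper open.
Joint ranges: [-2.94, 2.94], [-0.97, 2.17], [0.19, 2.56], [-1.23, 4.37], [0.02, 3.11], [-2.88, 2.88]. Speed limits (rad/s): [2.39, 2.39, 3.01, 3.14, 3.14, 3.14].

## Interface

Orientations are given as a unit quaternion [x, y, z, w].
In Python, from workcell import manip gives the robot as it stands. The module is installed in compiled form; this text tells all that it offers.
- The arm moves only by the shell command python3 -m jog 'ROWS' [FORCE]. ROWS is JSON, a list of rows, each an object of numbers: "hand": the closure, from 0 (fully open) to 1 (shut); "x", "y", "z": the shift along the tool's x, y, z normalised to -1 to 1, where 1 is 250 mm; "wx", "wy", "wz": the turn, a rotation vector about the tool's x, y, z normalised to -1 to 1, where 1 is 180 degrees. A call has 1 to 8 rows; each row is the pose to reach, as a shift and turn from the pose commanded when the call began, along the tool's axes at that moment, turning the shorter way round; what a row does not reach only later rows make up. A row lasts 1/12 s, in which the tool goes at most 41.7 mm and 7.16 degrees, less where a joint would pass 70% of its speed; a pose out of reach is approached as far as the arm can. A call with a number of a shift or a turn outside -1 to 1 is refused whole. A call with a gripper value outside its range is refused whole. The fingers move at their own pace and stop on an object; FORCE is the grip in N (left out, the last holds). Time passes only in rows, so rows that repeat a pose let the fingers close. It gives the time, the measured TCP pose, the force and the opening at its end, in the units of the state.
- manip.state(): the state, without advancing time (a new reading comes with each control period).
- manip.camera(name): name is "side" or "top"; returns a dict with "frame" (400x640x3 uint8, blue, green, red), "range_z" (400x640 float32, m along the optical axis (not along the pixel's ray), 0 where there is no reading), "intrinsics" (3x3 intrinsics, pixels), "position" and "rotation" of the camera in the world. Camera axes: x right, y down, z forward; pixel columns grow to the right and rows downward; lengths in m; the calibration is good to about 2 mm. A picture is of the moment at which its call begins.
- manip.finish_job(): hands the job in, once; it reports no verdict.
Trained networks look in the newest picture that a camera, given by its name, has taken for a name from the list of things; names that differ only in an ending like _2 or _b are one class to them, and where a whole thing is asked for, a point or a joint stands for the part that bears it (a point fixed in the world has none). Each returns a list of dicts, best first, with "confidence" (0 to 1); they miss things now and then, are a little off and sometimes report something else, mostly with a low value. They report only what shows in the picture. A call takes as long as a camera call. They do not tell look-alikes from the thing itself.
- manip.recognise(name, camera): "point" ([x, y, z] in m, in world coordinates, good to about 4 mm: the middle of the surface that is visible of it).
- manip.masks_of(name, camera): "mask" (400x640 bool, what is visible of it).
The state is a dict: "time_s": time; "joints": joint angles; "qd": joint speeds; "tau": joint torques, N m; "ee_pos": TCP position; "ee_rot": TCP orientation; "force": force on the tool from outside, world axes, zero at the start; "moment": the same for the moment, N m; "grip_width": finger opening in m.
Only numpy, scipy, OpenCV 4.12 (cv2) and the standard library are available. Lean on these libraries where they do the work, as an engineer would, in place of code of your own. Each camera call takes 0.05 s, during which the arm holds its last target.

## Working session

There is one attempt and no reset: what is moved stays moved. The work goes in short steps, Python scripts to look and compute and a shell command to move; the robot and the scene stay as the last step left them, time stands still between calls to the robot, and variables do not carry over. Pictures are saved under pics/ and viewed, and the job is handed in when it is done.

```bash
mkdir -p pics; python3 - <<'E'
from workcell import manip
import cv2,numpy as np
print(manip.state())
for n in("top","side"):
    c=manip.camera(n); cv2.imwrite(f"pics/{n}0.png",c["frame"]); np.savez(f"{n}0.npz",**c)
    print(n,c["intrinsics"],c["position"],c["rotation"])
    for k in("pin","rack","gauge","knob_top","stop","head","bottle","screwdriver","calculator"):
        try:print(k,[(np.round(d["point"],3).tolist(),round(d["confidence"],2)) for d in manip.recognise(k,n)])
        except Exception as e:print(k,e)
print(manip.state()["time_s"])
E
```

```text
{'time_s': 0.0, 'joints': array([-1.50039528e+00,  3.13403692e-01,  1.49845188e+00, -1.97026945e-05,
        1.33099422e+00, -2.23342838e-01]), 'qd': array([ 0.00031325, -0.00022558, -0.00139409, -0.00161536, -0.00104501,
       -0.00045248]), 'tau': array([ 2.97516362e-04, -4.02213764e+01, -2.52271414e+01,  6.94194599e-02,
        3.52271029e-02, -8.97399991e-05]), 'ee_pos': array([ 0.15200344, -0.50227225,  0.25717918]), 'ee_rot': array([ 9.89233152e-01,  1.46346767e-01,  3.84805767e-05, -6.27465513e-04]), 'force': array([-0.10709381, -0.54598494,  0.02341402]), 'moment': array([-0.02353669,  0.01125064, -0.0126815 ]), 'grip_width': 0.08833901793479401}
top [[492.98138155   0.         319.93167919]
 [  0.         492.98138155 201.3535646 ]
 [  0.           0.           1.        ]] [0.35349789 0.01587203 1.32621912] [ 0.7074865  -0.69887391  0.07397504 -0.07460437]
pin [([0.635, 0.125, 0.038], 0.82), ([0.464, 0.168, 0.017], 0.67), ([0.648, 0.274, 0.016], 0.65)]
rack [([0.626, 0.122, 0.005], 0.75), ([0.771, -0.023, 0.01], 0.31)]
gauge [([0.542, -0.121, 0.014], 0.88)]
knob_top [([0.5
[... 168 characters left out ...]
7, 0.102], 0.51)]
calculator [([0.772, -0.023, 0.01], 0.57)]
side [[495.93158636   0.         322.89011395]
 [  0.         495.93158636 197.79072727]
 [  0.           0.           1.        ]] [0.53408168 1.11754346 1.00661206] [-0.05231366  0.8980435  -0.43641188  0.01805049]
pin [([0.627, 0.131, 0.038], 0.75), ([0.467, 0.176, 0.008], 0.56)]
rack [([0.629, 0.137, 0.015], 0.51)]
gauge [([0.563, -0.113, 0.039], 0.68)]
knob_top [([0.559, -0.121, 0.149], 0.47)]
stop []
head [([0.567, -0.115, 0.1], 0.59), ([0.556, -0.12, 0.153], 0.46)]
bottle [([0.576, 0.447, 0.112], 0.56), ([0.585, -0.433, 0.019], 0.46)]
screwdriver [([0.581, -0.433, 0.018], 0.75)]
calculator [([0.777, -0.012, 0.014], 0.9)]
1.0
```

View pics/top0.png

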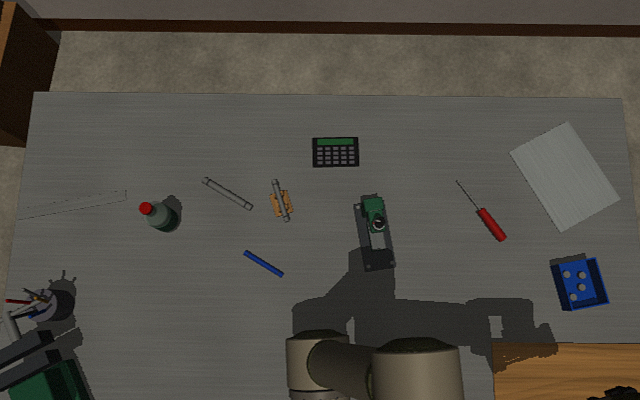

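View pics/side0.png

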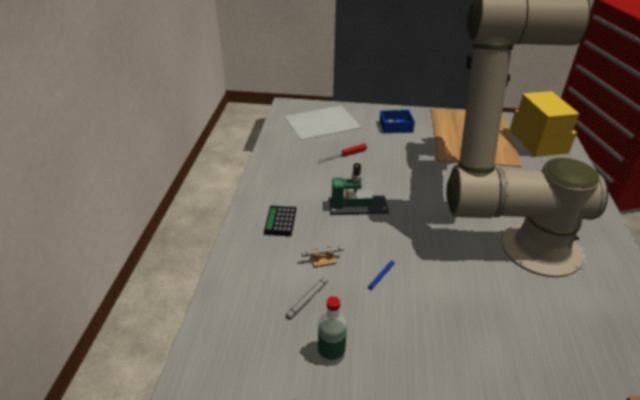

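The top picture shows three candidates for the pin: a steel rod in the rack at (281,200), a larger loose steel rod at (228,193), and a blue rod at (263,263). By the description it is the one in the rack, not blue and the smaller of the two steel ones. The gauge is at (376,232), with its knob at (379,224). Next is a close crop and poses from depth.

```bash
cat > h.py <<'E'
import numpy as np,cv2
from scipy.spatial.transform import Rotation as R
def cloud(c):
    K=c["intrinsics"];z=c["range_z"].astype(float);v,u=np.mgrid[:400,:640]
    P=np.stack([(u-K[0,2])/K[0,0]*z,(v-K[1,2])/K[1,1]*z,z],-1)
    rot=c["rotation"]; M=R.from_quat(rot).as_matrix() if np.size(rot)==4 else rot
    W=P@M.T+c["position"]; W[z==0]=np.nan
    return W
def proj(c,p):
    M=R.from_quat(c["rotation"]).as_matrix();q=(np.asarray(p)-c["position"])@M
    K=c["intrinsics"];return q[...,:2]/q[...,2:]*K[0,0]+K[:2,2]
def line(p):
    m=p[:,:2].mean(0);_,_,v=np.linalg.svd(p[:,:2]-m);t=(p[:,:2]-m)@v[0]
    return m,v[0],t.min(),t.max()
E
python3 - <<'E'
from h import *
for n in("top","side"):
    c=dict(np.load(f"{n}0.npz"));W=cloud(c)
    f=c["frame"]
    r=(slice(165,285),slice(190,400)) if n=="top" else (slice(150,320),slice(270,410))
    cv2.imwrite(f"pics/{n}crop.png",cv2.resize(f[r],None,fx=3.5,fy=3.5,interpolation=cv2.INTER_CUBIC))
    x,y,z=W[...,0],W[...,1],W[...,2]
    s=(abs(x-.63)<.09)&(abs(y-.125)<.09)&(z>.028)&(z<.06)
    hsv=cv2.cvtColor(f,cv2.COLOR_BGR2HSV)
    p=W[s&(hsv[...,1]<70)]
    m,v,a,b=line(p);print(n,"pin",len(p),m,np.degrees(np.arctan2(v[1],v[0])),a,b,m+v*(a+b)/2,np.percentile(p[:,2],[5,50,95]))
    # big rod length
    s=(abs(x-.648)<.12)&(abs(y-.26)<.07)&(z>.006)&(z<.05);p=W[s];
    if len(p)>5:m,v,a,b=line(p);print("loose rod",len(p),m,b-a,p[:,2].max())
    g=(abs(x-.54)<.14)&(abs(y+.12)<.09)
    for lo,hi in((.005,.02),(.02,.036),(.036,.06),(.06,.08),(.08,.11),(.11,.135),(.15,.17)):
        p=W[g&(z>lo)&(z<hi)]
        if len(p)>4:
            rc=cv2.minAreaRect(p[:,:2].astype(np.float32)*1000);print(lo,hi,len(p),np.median(p,0).round(4),np.round(rc[0],1),np.round(rc[1],1),round(rc[2],1))
E
```

```text
top pin 227 [0.63066219 0.12669422] -160.4077259114264 -0.06035808022211077 0.05961755764636324 [0.63101101 0.12681838] [0.03531836 0.04071032 0.04540947]
loose rod 425 [0.64839258 0.26630988] 0.22999583186602116 0.027594677825054426
0.005 0.02 1386 [ 0.5085 -0.1195  0.0114] [ 541.5 -120.2] [277.2 178.2] 0.3
0.02 0.036 48 [ 0.5432 -0.1099  0.0273] [ 543.2 -126.1] [163.7  59.2] 10.9
0.036 0.06 275 [ 0.5267 -0.1287  0.0482] [ 563.2 -120.6] [129.4  38.4] 14.6
0.06 0.08 16 [ 0.5979 -0.0932  0.0733] [ 597.7 -111.7] [56.  23.9] 70.8
0.08 0.11 459 [ 0.5975 -0.1156  0.0994] [ 583.6 -119.4] [88.9 50.6] 8.2
0.11 0.135 43 [ 0.5472 -0.1179  0.1251] [ 550.4 -122.1] [29.2 16.6] 55.8
0.15 0.17 84 [ 0.555  -0.1249  0.1611] [ 555.  -124.9] [22.2 21.6] 82.0
side pin 199 [0.63358657 0.1292806 ] 19.52733864133593 -0.060592747361516854 0.05909606708309077 [0.63288127 0.12903046] [0.03268502 0.03908607 0.04282174]
loose rod 327 [0.65096929 0.27022563] 0.17140561522552875 0.022630253926014032
0.005 0.02 669 [ 0.5287 -0.1085  0.0108] [543.7 -98.9] [260.6 143.4] 8.1
0.02 0.036 148 [ 0.5624 -0.11    0.0277] [ 547.6 -116. ] [166.6  46.6] 5.7
0.036 0.06 319 [ 0.5549 -0.1165  0.0459] [ 566.9 -119.1] [128.5  51.8] 7.9
0.06 0.08 83 [ 0.6049 -0.0952  0.0679] [ 592. -112.] [79.1 28.7] 34.5
0.08 0.11 321 [ 0.5939 -0.1101  0.0974] [ 586.3 -118.6] [87.2 55.8] 5.8
0.11 0.135 69 [ 0.5592 -0.1175  0.1219] [ 554.2 -122.3] [32.3 23.2] 29.0
0.15 0.17 49 [ 0.5569 -0.1221  0.1591] [ 557.6 -125.7] [21.8 22.9] 6.8
```

View pics/topcrop.png

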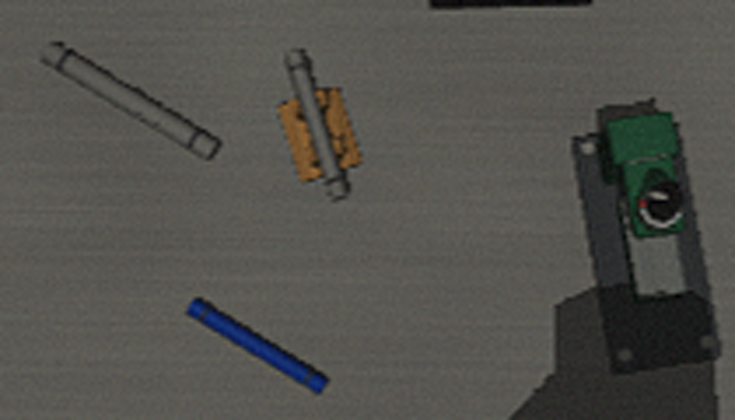

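View pics/sidecrop.png

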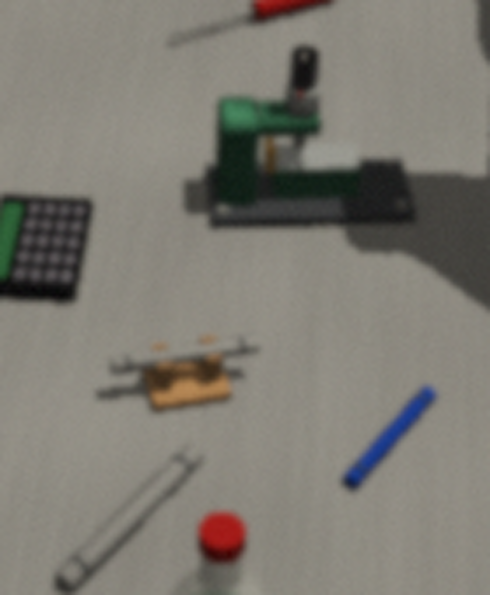

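The crops confirm it: the rack rod is short (~120 mm) with plain ends, while the loose one is ~230 mm and thicker. Now I'll fit the gauge pose by rendering a box model against the depth image.

```bash
cat > fit.py <<'E'
from h import *
from scipy.optimize import minimize
B=np.array([[-.104,.080,-.042,.042,0,.012],[.039,.073,-.025,.025,0,.1],[-.016,.073,-.019,.019,.084,.1],
 [-.055,.022,-.0155,.0155,.012,.047],[.022,.030,-.011,.011,.04,.062],[-.0105,.0105,-.0105,.0105,.128,.162],[-.0135,.0135,-.0135,.0135,.102,.126],[-9,9,-9,9,-.1,0]])
def render(c,u,v,p):
    M=R.from_quat(c["rotation"]).as_matrix();K=c["intrinsics"]
    d=np.stack([(u-K[0,2])/K[0,0],(v-K[1,2])/K[1,1],np.ones(len(u))],-1)@M.T
    Z=R.from_euler("z",p[2]).as_matrix()
    o=(c["position"]-[p[0],p[1],0])@Z;d=d@Z;d=np.where(abs(d)<1e-9,1e-9,d)
    best=np.full(len(u),9.)
    for b in B:
        t1=(b[0::2]-o)/d;t2=(b[1::2]-o)/d
        tn=np.minimum(t1,t2).max(1);tf=np.maximum(t1,t2).min(1)
        best=np.where((tn<tf)&(tn>0)&(tn<best),tn,best)
    return best
def fit(c,p0):
    W=cloud(c);s=np.isfinite(W[...,0])&(np.hypot(W[...,0]-p0[0],W[...,1]-p0[1])<.17)&(W[...,2]<.2)
    v,u=np.nonzero(s);z=c["range_z"][s]
    f=lambda q:np.minimum(abs(render(c,u,v,q)-z),.02).mean()
    best=min((minimize(f,[p0[0]+dx,p0[1]+dy,a],method="Nelder-Mead",options=dict(initial_simplex=np.array([p0[0]+dx,p0[1]+dy,a])+np.array([[0,0,0],[.006,0,0],[0,.006,0],[0,0,.05]]),xatol=1e-5,fatol=1e-7)) for dx in(-.004,.004) for dy in(-.004,.004) for a in(.08,.16)),key=lambda r:r.fun)
    return best
E
python3 - <<'E'
from fit import *
for n in("top","side"):
    c=dict(np.load(f"{n}0.npz"));r=fit(c,(.556,-.1245));print(n,r.x,np.degrees(r.x[2]),r.fun)
E
```

```text
top [ 0.55567163 -0.12498657  0.16704611] 9.571037020477668 0.0024217775135896664
side [ 0.5582805  -0.12737178  0.16065358] 9.204772131661784 0.003297453832909664
```

Both rod ends span ±60 mm, which matches the 120 mm pin. Gauge fits from the two cameras agree within 3 mm. I'll use gauge (0.557,-0.126), yaw 9.4°, and pin (0.632,0.128), yaw 19.5°. I'll grasp 40 mm from the centre on the robot-side end.

```bash
cat > to.py <<'E'
import sys,numpy as np
from scipy.spatial.transform import Rotation as R
from workcell import manip
# usage: to.py x y z yawdeg [yawref unspecified]  prints shift/turn in jog units
s=manip.state();Rt=R.from_quat(s["ee_rot"]);X=Rt.as_matrix()
x,y,z,yaw=map(float,sys.argv[1:5])
a=np.radians(yaw);T=np.array([[np.cos(a),np.sin(a),0],[np.sin(a),-np.cos(a),0],[0,0,-1]]).T
T=np.array([[np.cos(a),np.sin(a),0],[np.sin(a),-np.cos(a),0],[0,0,-1]]).T
d=(np.array([x,y,z])-s["ee_pos"])@X
w=(Rt.inv()*R.from_matrix(T)).as_rotvec()
print("t",s["time_s"],"pos",s["ee_pos"].round(4),"yaw",np.degrees(np.arctan2(X[1,0],X[0,0])).round(2),"tilt",(X[:,2]).round(4),"j6",s["joints"][5].round(3),"F",s["force"].round(2),"M",s["moment"].round(3),"w",round(s["grip_width"],4))
print("shift",(d/.25).round(4),"rows",np.linalg.norm(d)/.0417,"turn",(w/np.pi).round(4),"rows",np.degrees(np.linalg.norm(w))/7.16)
E
python3 to.py .594 .115 .16 19.5
```

```text
t 1.0 pos [ 0.152  -0.5025  0.2577] yaw 16.83 tilt [-0.  0. -1.] j6 -0.223 F [ 0.92 -0.42 -0.08] M [-0.032  0.022  0.012] w 0.0882
shift [ 2.4075 -1.8522  0.3909] rows 18.360661453431476 turn [-0.     -0.     -0.0148] rows 0.3723613610572216
```

```bash
python3 -m jog '[{"x":0.98,"y":-0.76,"z":0},{"x":0.98,"y":-0.76},{"x":0.98,"y":-0.76},{"x":0.98,"y":-0.76},{"x":0.98,"y":-0.76},{"x":0.98,"y":-0.76},{"x":0.98,"y":-0.76},{"x":0.98,"y":-0.76}]'; python3 to.py .594 .115 .16 19.5
```

```text
t 1.0 pos [ 0.152  -0.5025  0.2577] yaw 16.83 tilt [-0.  0. -1.] j6 -0.223 F [ 0.92 -0.42 -0.08] M [-0.032  0.022  0.012] w 0.0882
shift [ 2.4075 -1.8522  0.3909] rows 18.360661453431476 turn [-0.     -0.     -0.0148] rows 0.3723613610572216invalid input
```

```bash
python3 -m jog '[{"hand":0,"x":0.98,"y":-0.76,"z":0,"wx":0,"wy":0,"wz":0},{"hand":0,"x":0.98,"y":-0.76,"z":0,"wx":0,"wy":0,"wz":0},{"hand":0,"x":0.98,"y":-0.76,"z":0,"wx":0,"wy":0,"wz":0},{"hand":0,"x":0.98,"y":-0.76,"z":0,"wx":0,"wy":0,"wz":0},{"hand":0,"x":0.98,"y":-0.76,"z":0,"wx":0,"wy":0,"wz":0},{"hand":0,"x":0.98,"y":-0.76,"z":0,"wx":0,"wy":0,"wz":0},{"hand":0,"x":0.98,"y":-0.76,"z":0,"wx":0,"wy":0,"wz":0},{"hand":0,"x":0.98,"y":-0.76,"z":0,"wx":0,"wy":0,"wz":0}]' 10; python3 to.py .594 .115 .16 19.5
```

```text
time_s: 1.67
ee_pos: [0.333, -0.2464, 0.258]
ee_rot: [0.989, 0.148, 0.0, -0.0]
force: [-0.2, -1.8, -0.0]
grip_width: 0.088
t 1.6667 pos [ 0.333  -0.2464  0.258 ] yaw 16.98 tilt [ 8.e-04  2.e-04 -1.e+00] j6 0.352 F [-0.2  -1.77 -0.  ] M [-0.009  0.085 -0.017] w 0.088
shift [ 1.4203 -1.0777  0.3932] rows 10.945420880670492 turn [ 0.     -0.0003 -0.014 ] rows 0.352139864690918
```

```bash
python3 -m jog '[{"hand":0,"x":0.98,"y":-0.74,"z":0.05,"wx":0,"wy":0,"wz":0},{"hand":0,"x":0.98,"y":-0.74,"z":0.05,"wx":0,"wy":0,"wz":0},{"hand":0,"x":0.98,"y":-0.74,"z":0.05,"wx":0,"wy":0,"wz":0},{"hand":0,"x":0.98,"y":-0.74,"z":0.05,"wx":0,"wy":0,"wz":0},{"hand":0,"x":0.98,"y":-0.74,"z":0.05,"wx":0,"wy":0,"wz":0},{"hand":0,"x":0.98,"y":-0.74,"z":0.05,"wx":0,"wy":0,"wz":0},{"hand":0,"x":0.98,"y":-0.74,"z":0.05,"wx":0,"wy":0,"wz":0},{"hand":0,"x":0.98,"y":-0.74,"z":0.05,"wx":0,"wy":0,"wz":0}]' 10; python3 to.py .594 .115 .12 19.5
```

```text
time_s: 2.33
ee_pos: [0.5141, 0.0021, 0.2449]
ee_rot: [0.989, 0.148, 0.0, -0.0]
force: [0.3, -0.5, -0.5]
grip_width: 0.0877
t 2.3333 pos [0.5141 0.0021 0.2449] yaw 17.02 tilt [ 4.e-04  8.e-04 -1.e+00] j6 1.049 F [ 0.35 -0.48 -0.55] M [-0.001 -0.001  0.042] w 0.0877
shift [ 0.4376 -0.3377  0.4999] rows 4.46812754022133 turn [-0.0002 -0.0002 -0.0138] rows 0.34631962040450787
```

```bash
python3 -m jog '[{"hand":0,"x":0.438,"y":-0.338,"z":0.5,"wx":0,"wy":0,"wz":-0.014},{"hand":0,"x":0.438,"y":-0.338,"z":0.5,"wx":0,"wy":0,"wz":-0.014},{"hand":0,"x":0.438,"y":-0.338,"z":0.5,"wx":0,"wy":0,"wz":-0.014},{"hand":0,"x":0.438,"y":-0.338,"z":0.5,"wx":0,"wy":0,"wz":-0.014},{"hand":0,"x":0.438,"y":-0.338,"z":0.5,"wx":0,"wy":0,"wz":-0.014},{"hand":0,"x":0.438,"y":-0.338,"z":0.5,"wx":0,"wy":0,"wz":-0.014}]' 10; python3 to.py .594 .115 .0355 19.5
python3 - <<'E'
from workcell import manip;import cv2
c=manip.camera("side");cv2.imwrite("pics/s1.png",cv2.resize(c["frame"][140:300,220:420],None,fx=4,fy=4,interpolation=cv2.INTER_CUBIC)[:600])
E
```

```text
time_s: 2.83
ee_pos: [0.5921, 0.1131, 0.1165]
ee_rot: [0.986, 0.169, -0.003, -0.001]
force: [-0.8, -0.3, 0.6]
grip_width: 0.0881
t 2.8333 pos [0.5921 0.1131 0.1165] yaw 19.5 tilt [-5.5e-03  4.0e-04 -1.0e+00] j6 1.225 F [-0.83 -0.28  0.6 ] M [-0.015  0.069 -0.023] w 0.0881
shift [ 0.0111 -0.0039  0.3238] rows 1.942790742221935 turn [-0.0007  0.0016  0.    ] rows 0.04377064019489696
```

View pics/s1.png

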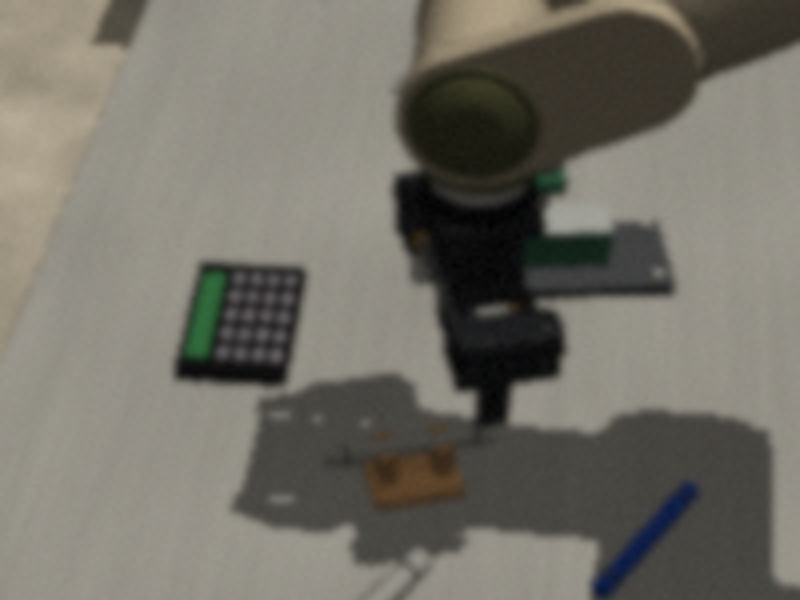

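The picture shows the near finger at crop (492,415), above the robot-side free end of the pin at (480,437) and clear of the cradles. Descending, then gripping.

```bash
python3 -m jog '[{"hand":0,"x":0,"y":0,"z":0.15,"wx":0,"wy":0,"wz":0},{"hand":0,"x":0,"y":0,"z":0.25,"wx":0,"wy":0,"wz":0},{"hand":0,"x":0,"y":0,"z":0.338,"wx":0,"wy":0,"wz":0},{"hand":0,"x":0,"y":0,"z":0.338,"wx":0,"wy":0,"wz":0},{"hand":0.5,"x":0,"y":0,"z":0.338,"wx":0,"wy":0,"wz":0},{"hand":0.7,"x":0,"y":0,"z":0.338,"wx":0,"wy":0,"wz":0},{"hand":1,"x":0,"y":0,"z":0.338,"wx":0,"wy":0,"wz":0},{"hand":1,"x":0,"y":0,"z":0.338,"wx":0,"wy":0,"wz":0}]' 30; python3 to.py .594 .115 .0355 19.5
```

```text
time_s: 3.55
ee_pos: [0.5935, 0.1107, 0.0375]
ee_rot: [0.986, 0.168, 0.001, 0.0]
force: [-0.1, -0.7, -0.4]
grip_width: 0.0636
t 3.55 pos [0.5935 0.1107 0.0375] yaw 19.35 tilt [ 0.0027 -0.     -1.    ] j6 1.224 F [-0.13 -0.72 -0.36] M [-0.015 -0.006  0.008] w 0.0636
shift [ 0.0075 -0.0154  0.0078] rows 0.11298204028712604 turn [ 0.0003 -0.0008 -0.0009] rows 0.030447171744145875
```

```bash
python3 -m jog '[{"hand":1,"x":0,"y":0,"z":0,"wx":0,"wy":0,"wz":0},{"hand":1,"x":0,"y":0,"z":0,"wx":0,"wy":0,"wz":0},{"hand":1,"x":0,"y":0,"z":0,"wx":0,"wy":0,"wz":0},{"hand":1,"x":0,"y":0,"z":0,"wx":0,"wy":0,"wz":0},{"hand":1,"x":0,"y":0,"z":0,"wx":0,"wy":0,"wz":0},{"hand":1,"x":0,"y":0,"z":0,"wx":0,"wy":0,"wz":0}]' 30; python3 to.py .594 .115 .0355 19.5
```

```text
time_s: 4.05
ee_pos: [0.5927, 0.1109, 0.0357]
ee_rot: [0.986, 0.168, -0.0, -0.0]
force: [-0.0, -0.7, -0.1]
grip_width: 0.0235
t 4.05 pos [0.5927 0.1109 0.0357] yaw 19.35 tilt [-1.e-04  0.e+00 -1.e+00] j6 1.224 F [-0.03 -0.72 -0.09] M [ 0.038  0.004 -0.016] w 0.0235
shift [ 0.0101 -0.0137  0.0008] rows 0.10208936621814768 turn [-0.      0.     -0.0008] rows 0.020314150805896387
```

```bash
python3 -m jog '[{"hand":0.7,"x":0.005,"y":-0.012,"z":0,"wx":0,"wy":0,"wz":0},{"hand":0.7,"x":0.005,"y":-0.012,"z":0,"wx":0,"wy":0,"wz":0},{"hand":1,"x":0.005,"y":-0.012,"z":0,"wx":0,"wy":0,"wz":0},{"hand":1,"x":0.005,"y":-0.012,"z":0,"wx":0,"wy":0,"wz":0},{"hand":1,"x":0.005,"y":-0.012,"z":0,"wx":0,"wy":0,"wz":0},{"hand":1,"x":0.005,"y":-0.012,"z":0,"wx":0,"wy":0,"wz":0},{"hand":1,"x":0.005,"y":-0.012,"z":0,"wx":0,"wy":0,"wz":0}]' 30; python3 to.py .594 .115 .0355 19.5
```

```text
time_s: 4.63
ee_pos: [0.5933, 0.1127, 0.0358]
ee_rot: [0.986, 0.168, 0.0, 0.001]
force: [0.3, -9.1, -0.1]
grip_width: 0.0128
t 4.6333 pos [0.5933 0.1127 0.0358] yaw 19.33 tilt [ 4.e-04 -2.e-03 -1.e+00] j6 1.23 F [ 0.35 -9.06 -0.07] M [-1.252 -0.102 -0.105] w 0.0128
shift [ 0.0057 -0.0077  0.0012] rows 0.058130721580052336 turn [ 0.0006  0.0001 -0.0009] rows 0.028620109007422664
```

```bash
python3 -m jog '[{"hand":1,"x":0,"y":0.006,"z":-0.02,"wx":0,"wy":0,"wz":0},{"hand":1,"x":0,"y":0.006,"z":-0.06,"wx":0,"wy":0,"wz":0},{"hand":1,"x":0,"y":0.006,"z":-0.12,"wx":0,"wy":0,"wz":0},{"hand":1,"x":0,"y":0.006,"z":-0.2,"wx":0,"wy":0,"wz":0},{"hand":1,"x":0,"y":0.006,"z":-0.28,"wx":0,"wy":0,"wz":0},{"hand":1,"x":0,"y":0.006,"z":-0.36,"wx":0,"wy":0,"wz":0},{"hand":1,"x":0,"y":0.006,"z":-0.36,"wx":0,"wy":0,"wz":0}]' 35; python3 to.py .420 -.149 .13 9.4
python3 - <<'E'
from h import *
from workcell import manip
for n in("side","top"):
    c=manip.camera(n);p=proj(c,manip.state()["ee_pos"]).astype(int);print(n,p);np.savez(n+"2.npz",**c)
    u,v=p;cv2.imwrite(f"pics/{n}2.png",cv2.resize(c["frame"][max(0,v-60):v+60,u-80:u+80],None,fx=5,fy=5,interpolation=cv2.INTER_CUBIC))
E
```

```text
time_s: 5.22
ee_pos: [0.5951, 0.1131, 0.1303]
ee_rot: [0.986, 0.168, 0.004, 0.0]
force: [0.6, 0.9, -1.1]
grip_width: 0.012
t 5.2167 pos [0.5951 0.1131 0.1303] yaw 19.37 tilt [ 7.2e-03  2.0e-04 -1.0e+00] j6 1.227 F [ 0.63  0.86 -1.1 ] M [-0.007 -0.009  0.012] w 0.012
shift [-1.0083  0.7566 -0.004 ] rows 7.557536132058742 turn [ 0.0005 -0.0022  0.0554] rows 1.3940516014530153
side [337 223]
top [281 207]
```

View pics/side2.png

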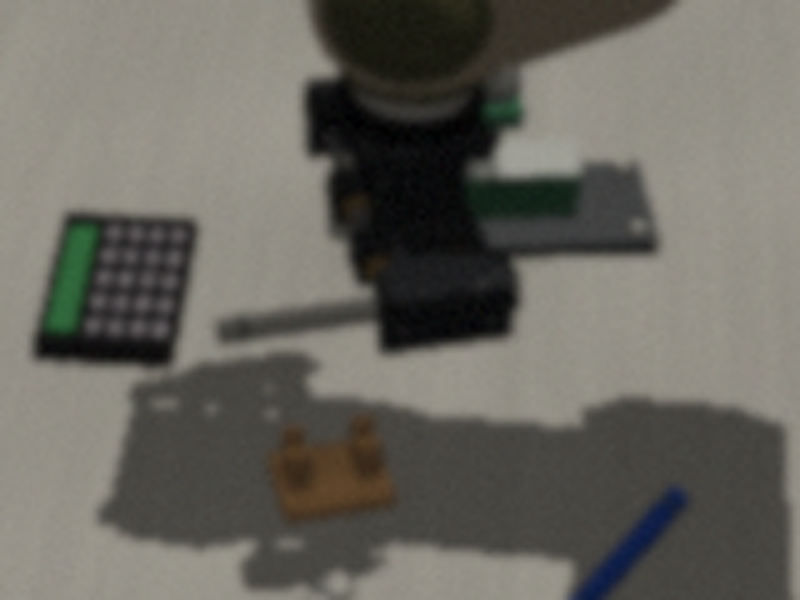

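View pics/top2.png

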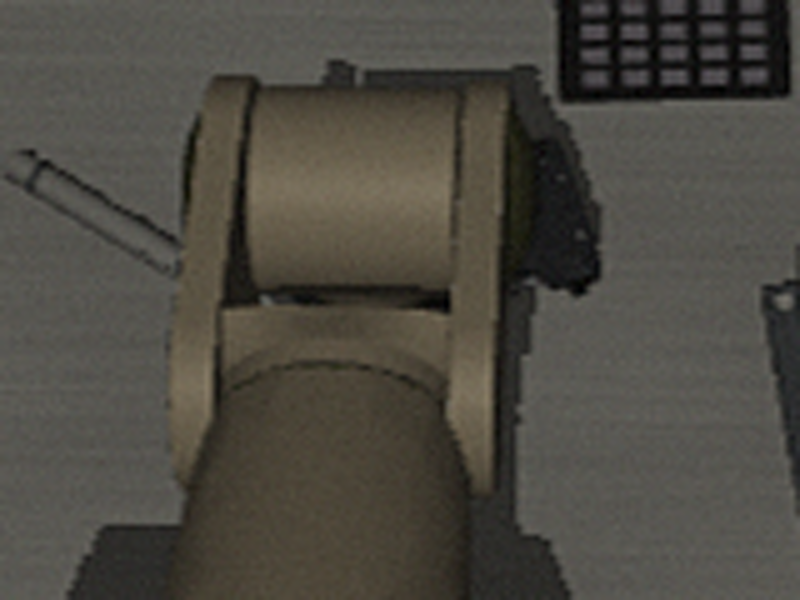

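The pin is out of the rack and held, its far end at side-crop (225,330). Next I'll measure its tilt and length relative to the tool.

```bash
cat > pinm.py <<'E'
import sys
from h import *
# measure held pin from file: points around the predicted axis, ahead of the tool
def meas(c,tcp,yaw,L0=.03,L1=.14,flip=1):
    W=cloud(c);d=np.array([np.cos(yaw),np.sin(yaw),0]);n=np.array([-d[1],d[0],0])
    q=W-tcp;a=q@d;b=q@n;h=q[...,2]
    s=(a>L0)&(a<L1)&(abs(b)<.012)&(abs(h)<.016);p=np.c_[a[s],b[s],h[s]]
    print("n",len(p),"front end at",np.percentile(p[:,0],[98,100]).round(4),"lat fit",np.polyfit(p[:,0],p[:,1],1).round(4),"height fit",np.polyfit(p[:,0],p[:,2],1).round(4),"h at front",np.median(p[p[:,0]>p[:,0].max()-.02,2]).round(4))
E
python3 - <<'E'
from pinm import *
for n in("side","top"): meas(dict(np.load(n+"2.npz")),np.array([.5951,.1131,.1303]),np.radians(19.37))
E
```

```text
n 138 front end at [0.1018 0.1027] lat fit [0.0077 0.0026] height fit [0.0031 0.0011] h at front 0.0018Traceback (most recent call last):
  File "<stdin>", line 2, in <module>
  File "pinm.py", line 8, in meas
    print("n",len(p),"front end at",np.percentile(p[:,0],[98,100]).round(4),"lat fit",np.polyfit(p[:,0],p[:,1],1).round(4),"height fit",np.polyfit(p[:,0],p[:,2],1).round(4),"h at front",np.median(p[p[:,0]>p[:,0].max()-.02,2]).round(4))
                                    ~~~~~~~~~~~~~^^^^^^^^^^^^^^^^^
    return _quantile_unchecked(
        a, q, axis, out, overwrite_input, method, keepdims, weights)
    return _ureduce(a,
                    func=_quantile_ureduce_func,
    ...<5 lines>...
                    overwrite_input=overwrite_input,
                    method=method)
    r = func(a, **kwargs)
    result = _quantile(arr,
                       quantiles=q,
    ...<2 lines>...
                       out=out,
                       weights=wgt)
    slices_having_nans = np.isnan(arr[-1, ...])
                                  ~~~^^^^^^^^^
IndexError: index -1 is out of bounds for axis 0 with size 0
```

```bash
python3 to.py .40 -.11 .13 9.4
```

```text
t 5.3167 pos [0.5934 0.1129 0.1261] yaw 19.36 tilt [ 9.e-04  1.e-04 -1.e+00] j6 1.227 F [ 0.16  0.26 -1.67] M [-0.017  0.06  -0.073] w 0.0122
shift [-1.0255  0.5847 -0.0165] rows 7.077977418596204 turn [ 0.     -0.0003  0.0553] rows 1.3914627058362925
```

```bash
python3 -m jog '[{"hand":1,"x":-0.08,"y":0.046,"z":-0.02,"wx":0,"wy":0,"wz":0.01},{"hand":1,"x":-0.2,"y":0.115,"z":-0.02,"wx":0,"wy":0,"wz":0.02},{"hand":1,"x":-0.34,"y":0.196,"z":-0.02,"wx":0,"wy":0,"wz":0.03},{"hand":1,"x":-0.48,"y":0.277,"z":-0.02,"wx":0,"wy":0,"wz":0.04},{"hand":1,"x":-0.62,"y":0.358,"z":-0.02,"wx":0,"wy":0,"wz":0.05},{"hand":1,"x":-0.76,"y":0.438,"z":-0.02,"wx":0,"wy":0,"wz":0.055},{"hand":1,"x":-0.9,"y":0.519,"z":-0.02,"wx":0,"wy":0,"wz":0.055},{"hand":1,"x":-1,"y":0.577,"z":-0.02,"wx":0,"wy":0,"wz":0.055}]' 35; python3 to.py .4346 -.1471 .085 9.4
```

```text
time_s: 5.98
ee_pos: [0.4028, -0.1072, 0.1296]
ee_rot: [0.997, 0.082, -0.001, -0.001]
force: [-0.2, -0.4, -1.2]
grip_width: 0.0122
t 5.9833 pos [ 0.4028 -0.1072  0.1296] yaw 9.41 tilt [-0.0024  0.0012 -1.    ] j6 0.864 F [-0.16 -0.45 -1.16] M [-0.007 -0.006  0.093] w 0.0122
shift [0.0998 0.1785 0.178 ] rows 1.625307974872247 turn [-0.0005  0.0007  0.0001] rows 0.02153035065080876
```

```bash
python3 -m jog '[{"hand":1,"x":0.03,"y":0.05,"z":0,"wx":0,"wy":0,"wz":0},{"hand":1,"x":0.06,"y":0.12,"z":0.04,"wx":0,"wy":0,"wz":0},{"hand":1,"x":0.09,"y":0.178,"z":0.1,"wx":0,"wy":0,"wz":0},{"hand":1,"x":0.09,"y":0.178,"z":0.17,"wx":0,"wy":0,"wz":0},{"hand":1,"x":0.09,"y":0.178,"z":0.178,"wx":0,"wy":0,"wz":0},{"hand":1,"x":0.09,"y":0.178,"z":0.178,"wx":0,"wy":0,"wz":0},{"hand":1,"x":0.09,"y":0.178,"z":0.178,"wx":0,"wy":0,"wz":0}]' 35; python3 to.py .4346 -.1471 .051 9.4
python3 - <<'E'
from h import *
from pinm import meas
from workcell import manip
for n in("side","top"):
    c=manip.camera(n);s=manip.state();p=proj(c,s["ee_pos"]).astype(int);print(n,p);np.savez(n+"3.npz",**c)
    try: meas(c,s["ee_pos"],np.radians(9.4))
    except Exception as e:print(e)
    u,v=p;cv2.imwrite(f"pics/{n}3.png",cv2.resize(c["frame"][max(0,v-60):v+60,u-80:u+80],None,fx=5,fy=5,interpolation=cv2.INTER_CUBIC))
E
```

```text
time_s: 6.57
ee_pos: [0.4347, -0.146, 0.0863]
ee_rot: [0.997, 0.083, -0.0, -0.0]
force: [0.4, 0.4, -2.0]
grip_width: 0.0122
t 6.5667 pos [ 0.4347 -0.146   0.0863] yaw 9.47 tilt [-7.e-04  5.e-04 -1.e+00] j6 0.825 F [ 0.37  0.44 -2.01] M [ 0.012  0.059 -0.009] w 0.0122
shift [-0.0009  0.0045  0.1412] rows 0.847244363536138 turn [-0.0002  0.0002  0.0004] rows 0.01235736094688888
side [394 183]
n 118 front end at [0.1347 0.1387] lat fit [0.0319 0.0016] height fit [ 0.0667 -0.0044] h at front 0.0106
top [385 274]
n 40 front end at [0.138  0.1393] lat fit [ 0.0476 -0.0027] height fit [ 0.2815 -0.0228] h at front 0.0116
```

View pics/side3.png

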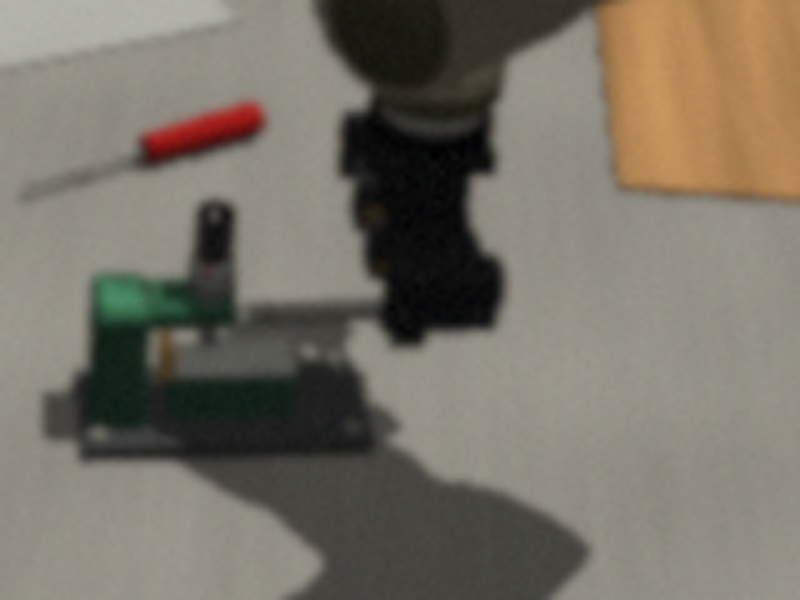

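View pics/top3.png

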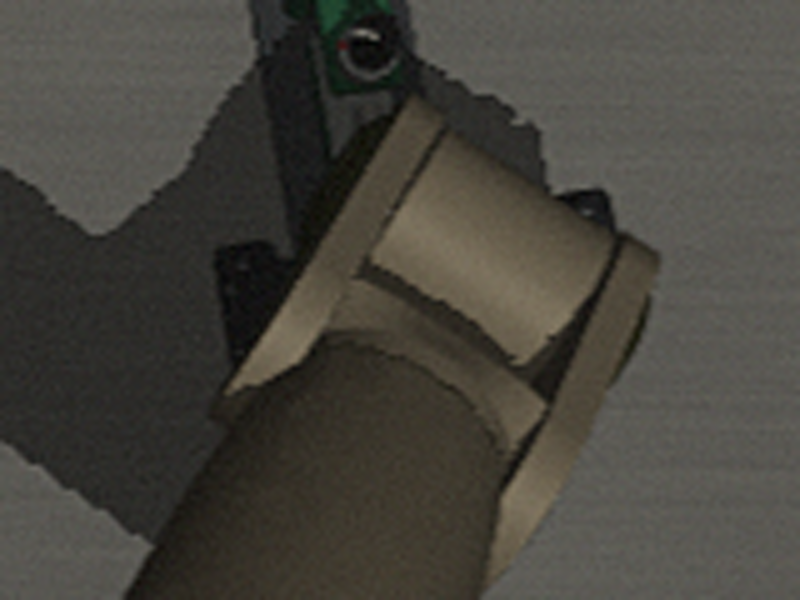

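The pin is held level in line with the vee, its front end at side-crop (240,315), just short of the arm. Side and top measurements put it laterally within ~1 mm of the groove. Lowering now.

```bash
python3 -m jog '[{"hand":1,"x":-0.005,"y":0.002,"z":0.03,"wx":0,"wy":0,"wz":0},{"hand":1,"x":-0.005,"y":0.002,"z":0.07,"wx":0,"wy":0,"wz":0},{"hand":1,"x":-0.005,"y":0.002,"z":0.1,"wx":0,"wy":0,"wz":0},{"hand":1,"x":-0.005,"y":0.002,"z":0.12,"wx":0,"wy":0,"wz":0},{"hand":1,"x":-0.005,"y":0.002,"z":0.136,"wx":0,"wy":0,"wz":0},{"hand":1,"x":-0.005,"y":0.002,"z":0.136,"wx":0,"wy":0,"wz":0},{"hand":1,"x":-0.005,"y":0.002,"z":0.136,"wx":0,"wy":0,"wz":0}]' 35; python3 to.py .4346 -.1471 .051 9.4
```

```text
time_s: 7.25
ee_pos: [0.4338, -0.1471, 0.0523]
ee_rot: [0.997, 0.082, 0.0, 0.0]
force: [-0.1, -0.1, -1.1]
grip_width: 0.0126
t 7.25 pos [ 0.4338 -0.1471  0.0523] yaw 9.46 tilt [ 0. -0. -1.] j6 0.822 F [-0.13 -0.06 -1.08] M [ 0.007  0.072 -0.039] w 0.0126
shift [0.0032 0.0003 0.0051] rows 0.03605951815398837 turn [ 0.     -0.      0.0003] rows 0.007822018137494694
```

```bash
python3 -m jog '[{"hand":1,"x":0,"y":0,"z":0.005,"wx":0,"wy":0,"wz":0},{"hand":1,"x":0,"y":0,"z":0.005,"wx":0,"wy":0,"wz":0},{"hand":1,"x":0,"y":0,"z":0.005,"wx":0,"wy":0,"wz":0}]' 35;python3 -m jog '[{"hand":1,"x":0,"y":0,"z":0.004,"wx":0,"wy":0,"wz":0},{"hand":1,"x":0,"y":0,"z":0.004,"wx":0,"wy":0,"wz":0},{"hand":1,"x":0,"y":0,"z":0.004,"wx":0,"wy":0,"wz":0}]' 35; python3 to.py .4346 -.1471 .051 9.4
```

```text
time_s: 7.5
ee_pos: [0.4339, -0.1472, 0.0512]
ee_rot: [0.997, 0.082, 0.0, 0.0]
force: [-0.1, 0.3, 0.0]
grip_width: 0.0123
time_s: 7.75
ee_pos: [0.4339, -0.1472, 0.0501]
ee_rot: [0.997, 0.082, 0.0, 0.0]
force: [0.6, -0.8, 0.9]
grip_width: 0.0124
t 7.75 pos [ 0.4339 -0.1472  0.0501] yaw 9.45 tilt [ 5.e-04 -3.e-04 -1.e+00] j6 0.822 F [ 0.56 -0.83  0.9 ] M [-0.065 -0.121 -0.069] w 0.0124
shift [ 0.0029 -0.0001 -0.0036] rows 0.027561589158250875 turn [ 0.0001 -0.0001  0.0003] rows 0.00823079098350623
```

Light contact shows the pin is seated. Sliding in with reduced grip.

```bash
python3 -m jog '[{"hand":1,"x":0.015,"y":0,"z":0,"wx":0,"wy":0,"wz":0},{"hand":1,"x":0.03,"y":0,"z":0,"wx":0,"wy":0,"wz":0},{"hand":1,"x":0.045,"y":0,"z":0,"wx":0,"wy":0,"wz":0},{"hand":1,"x":0.06,"y":0,"z":0,"wx":0,"wy":0,"wz":0},{"hand":1,"x":0.075,"y":0,"z":0,"wx":0,"wy":0,"wz":0},{"hand":1,"x":0.09,"y":0,"z":0,"wx":0,"wy":0,"wz":0},{"hand":1,"x":0.1,"y":0,"z":0,"wx":0,"wy":0,"wz":0},{"hand":1,"x":0.11,"y":0,"z":0,"wx":0,"wy":0,"wz":0}]' 15; python3 to.py .4781 -.1399 .05 9.4
```

```text
time_s: 8.42
ee_pos: [0.4612, -0.1426, 0.05]
ee_rot: [0.997, 0.082, -0.0, 0.0]
force: [-1.6, -1.9, 1.0]
grip_width: 0.0129
t 8.4167 pos [ 0.4612 -0.1426  0.05  ] yaw 9.46 tilt [-0.e+00 -2.e-04 -1.e+00] j6 0.863 F [-1.62 -1.9   0.96] M [-0.34   0.239 -0.084] w 0.0129
shift [ 0.0686  0.0004 -0.0001] rows 0.4115502682607001 turn [0.0001 0.     0.0003] rows 0.008843196863477147
```

```bash
python3 -m jog '[{"hand":1,"x":0.01,"y":0,"z":0,"wx":0,"wy":0,"wz":0},{"hand":1,"x":0.02,"y":0,"z":0,"wx":0,"wy":0,"wz":0},{"hand":1,"x":0.03,"y":0,"z":0,"wx":0,"wy":0,"wz":0},{"hand":1,"x":0.04,"y":0,"z":0,"wx":0,"wy":0,"wz":0},{"hand":1,"x":0.046,"y":0,"z":0,"wx":0,"wy":0,"wz":0},{"hand":1,"x":0.046,"y":0,"z":0,"wx":0,"wy":0,"wz":0}]' 10; python3 to.py .4781 -.1399 .05 9.4
python3 - <<'E'
from h import *
from workcell import manip
c=manip.camera("side");np.savez("side4.npz",**c)
cv2.imwrite("pics/side4.png",cv2.resize(c["frame"][155:225,310:410],None,fx=8,fy=8,interpolation=cv2.INTER_CUBIC))
E
```

```text
time_s: 8.92
ee_pos: [0.4727, -0.1408, 0.0501]
ee_rot: [0.997, 0.082, 0.0, 0.0]
force: [0.4, -3.0, 1.2]
grip_width: 0.0131
t 8.9167 pos [ 0.4727 -0.1408  0.0501] yaw 9.46 tilt [ 1.e-03 -4.e-04 -1.e+00] j6 0.878 F [ 0.43 -3.02  1.21] M [-0.358 -0.121 -0.105] w 0.0131
shift [0.0217 0.0001 0.0005] rows 0.13018978811499118 turn [ 0.0002 -0.0003  0.0003] rows 0.011531469277853736
```

View pics/side4.png

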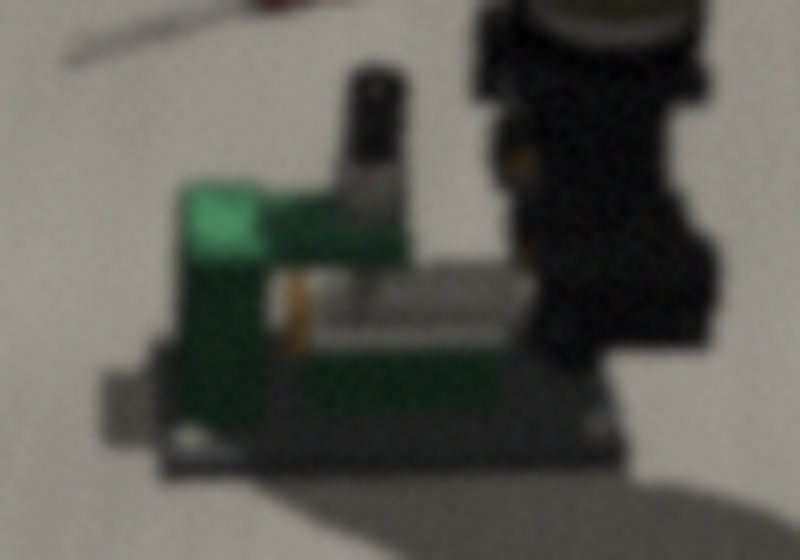

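The pin now runs under the spindle (crop (365,295)), with its front near the brass stop at (300,315). I'll close in at ~1.5 mm per call and watch the force.

```bash
python3 -m jog '[{"hand":1,"x":0.004,"y":0.003,"z":0,"wx":0,"wy":0,"wz":0},{"hand":1,"x":0.008,"y":0.003,"z":0,"wx":0,"wy":0,"wz":0}]' 8
python3 -m jog '[{"hand":1,"x":0.004,"y":0,"z":0,"wx":0,"wy":0,"wz":0},{"hand":1,"x":0.008,"y":0,"z":0,"wx":0,"wy":0,"wz":0}]' 8
python3 -m jog '[{"hand":1,"x":0.004,"y":0,"z":0,"wx":0,"wy":0,"wz":0},{"hand":1,"x":0.008,"y":0,"z":0,"wx":0,"wy":0,"wz":0}]' 8
python3 -m jog '[{"hand":1,"x":0,"y":0,"z":0,"wx":0,"wy":0,"wz":0},{"hand":1,"x":0,"y":0,"z":0,"wx":0,"wy":0,"wz":0}]' 8
```

```text
time_s: 9.13
ee_pos: [0.4742, -0.1411, 0.0499]
ee_rot: [0.997, 0.082, -0.0, -0.0]
force: [-1.2, -2.6, 0.9]
grip_width: 0.0129
time_s: 9.3
ee_pos: [0.4762, -0.1408, 0.0499]
ee_rot: [0.997, 0.082, -0.0, -0.0]
force: [-2.3, -2.2, 1.1]
grip_width: 0.0132
time_s: 9.47
ee_pos: [0.4783, -0.1404, 0.05]
ee_rot: [0.997, 0.082, -0.0, -0.0]
force: [-1.9, -3.1, 1.9]
grip_width: 0.0132
time_s: 9.63
ee_pos: [0.4785, -0.1404, 0.05]
ee_rot: [0.997, 0.082, 0.0, 0.0]
force: [0.1, -2.8, 0.4]
grip_width: 0.0135
```

```bash
python3 -m jog '[{"hand":1,"x":0.004,"y":0.003,"z":0,"wx":0,"wy":0,"wz":0},{"hand":1,"x":0.006,"y":0.003,"z":0,"wx":0,"wy":0,"wz":0}]' 8
python3 -m jog '[{"hand":1,"x":0.003,"y":0,"z":0,"wx":0,"wy":0,"wz":0},{"hand":1,"x":0.006,"y":0,"z":0,"wx":0,"wy":0,"wz":0}]' 8
python3 -m jog '[{"hand":1,"x":0.003,"y":0,"z":0,"wx":0,"wy":0,"wz":0},{"hand":1,"x":0.006,"y":0,"z":0,"wx":0,"wy":0,"wz":0}]' 8
python3 -m jog '[{"hand":1,"x":0,"y":0,"z":0,"wx":0,"wy":0,"wz":0},{"hand":1,"x":0,"y":0,"z":0,"wx":0,"wy":0,"wz":0}]' 8
python3 - <<'E'
from h import *
from workcell import manip
c=manip.camera("side");np.savez("side5.npz",**c)
cv2.imwrite("pics/side5.png",cv2.resize(c["frame"][155:225,310:410],None,fx=8,fy=8,interpolation=cv2.INTER_CUBIC))
E
```

```text
time_s: 9.8
ee_pos: [0.4794, -0.1407, 0.0498]
ee_rot: [0.997, 0.083, -0.001, -0.0]
force: [-6.8, -1.7, 3.7]
grip_width: 0.0133
time_s: 9.97
ee_pos: [0.48, -0.1405, 0.0496]
ee_rot: [0.997, 0.083, -0.002, -0.001]
force: [-10.0, -4.1, 3.1]
grip_width: 0.0133
time_s: 10.13
ee_pos: [0.4811, -0.1403, 0.0494]
ee_rot: [0.997, 0.083, -0.002, -0.001]
force: [-10.7, -4.8, 2.0]
grip_width: 0.0133
time_s: 10.3
ee_pos: [0.4812, -0.1403, 0.0493]
ee_rot: [0.997, 0.083, -0.002, -0.001]
force: [-10.3, -5.0, 2.3]
grip_width: 0.0132
```

View pics/side5.png

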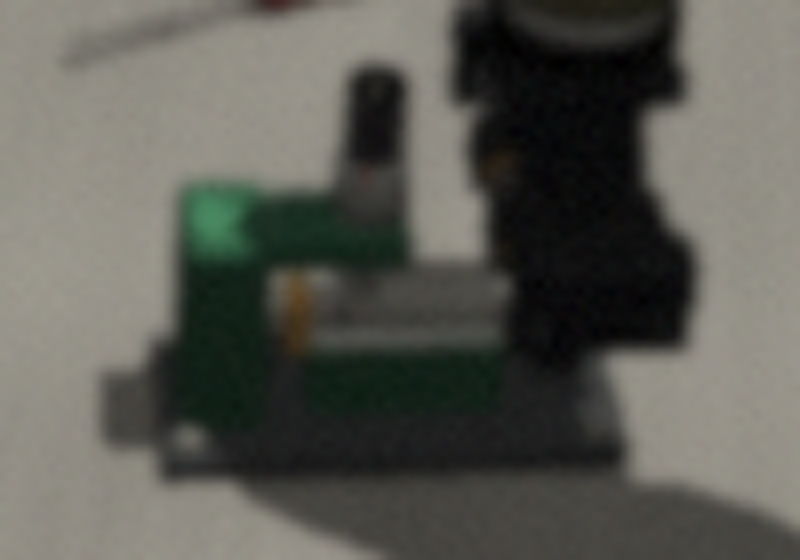

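The pin stopped at ~10 N with slip in the grip at TCP gauge x ≈ -78 mm, which puts its front at +22 mm, the stop. Releasing, then rising.

```bash
python3 -m jog '[{"hand":0.8,"x":0,"y":0,"z":0,"wx":0,"wy":0,"wz":0},{"hand":0.6,"x":0,"y":0,"z":0,"wx":0,"wy":0,"wz":0},{"hand":0.5,"x":0,"y":0,"z":0,"wx":0,"wy":0,"wz":0},{"hand":0.5,"x":0,"y":0,"z":0,"wx":0,"wy":0,"wz":0},{"hand":0.5,"x":0,"y":0,"z":0,"wx":0,"wy":0,"wz":0},{"hand":0.5,"x":0,"y":0,"z":0,"wx":0,"wy":0,"wz":0}]' 8
python3 -m jog '[{"hand":0.5,"x":0,"y":0,"z":-0.08,"wx":0,"wy":0,"wz":0},{"hand":0.5,"x":0,"y":0,"z":-0.2,"wx":0,"wy":0,"wz":0},{"hand":0.5,"x":0,"y":0,"z":-0.34,"wx":0,"wy":0,"wz":0},{"hand":0.5,"x":-0.1,"y":0,"z":-0.5,"wx":0,"wy":0,"wz":0},{"hand":0.5,"x":-0.2,"y":0,"z":-0.64,"wx":0,"wy":0,"wz":0},{"hand":0.5,"x":-0.3,"y":0,"z":-0.72,"wx":0,"wy":0,"wz":0},{"hand":0.5,"x":-0.3,"y":0,"z":-0.72,"wx":0,"wy":0,"wz":0},{"hand":0.5,"x":-0.3,"y":0,"z":-0.72,"wx":0,"wy":0,"wz":0}]' 8
cat > look.py <<'E'
import sys
from h import *
from workcell import manip
t=sys.argv[1]
for n in("side","top"):
    c=manip.camera(n);np.savez(n+t+".npz",**c)
    r=(slice(155,225),slice(310,410)) if n=="side" else (slice(180,280),slice(335,425))
    k=8 if n=="side" else 6
    cv2.imwrite(f"pics/{n}{t}.png",cv2.resize(c["frame"][r],None,fx=k,fy=k,interpolation=cv2.INTER_CUBIC))
    W=cloud(c);a=np.radians(9.4);g=(W-[.556,-.127,0])
    X=g[...,0]*np.cos(a)+g[...,1]*np.sin(a);Y=-g[...,0]*np.sin(a)+g[...,1]*np.cos(a);Z=g[...,2]
    s=(X>-.12)&(X<-.058)&(abs(Y)<.02)&(Z>.035)&(Z<.07);
    if s.sum()>5:print(n,s.sum(),"overhang pin x",X[s].min().round(4),"Y fit",np.polyfit(X[s],Y[s],1).round(4),"Y med",np.median(Y[s]).round(4),"top z",np.percentile(Z[s],[50,90]).round(4))
E
python3 look.py 6;python3 to.py .556 -.127 .22 9.4
```

```text
time_s: 10.85
ee_pos: [0.4829, -0.1404, 0.05]
ee_rot: [0.997, 0.082, 0.0, 0.0]
force: [-0.6, 0.6, 0.1]
grip_width: 0.0438
time_s: 11.52
ee_pos: [0.4087, -0.1531, 0.2311]
ee_rot: [0.997, 0.082, 0.001, 0.001]
force: [-0.1, -0.4, -0.3]
grip_width: 0.0439
side 60 overhang pin x -0.0947 Y fit [-0.0435 -0.0007] Y med 0.0038 top z [0.052  0.0564]
top 31 overhang pin x -0.0775 Y fit [-0.352  -0.0203] Y med 0.0036 top z [0.0552 0.0577]
t 11.6167 pos [ 0.409  -0.1526  0.2291] yaw 9.45 tilt [-9.e-04  8.e-04 -1.e+00] j6 0.779 F [-0.3   1.52 -0.37] M [-0.011  0.019  0.021] w 0.0443
shift [ 0.5969 -0.0044  0.0361] rows 3.584891537482459 turn [-0.0003  0.0002  0.0003] rows 0.01154109468882091
```

View pics/side6.png

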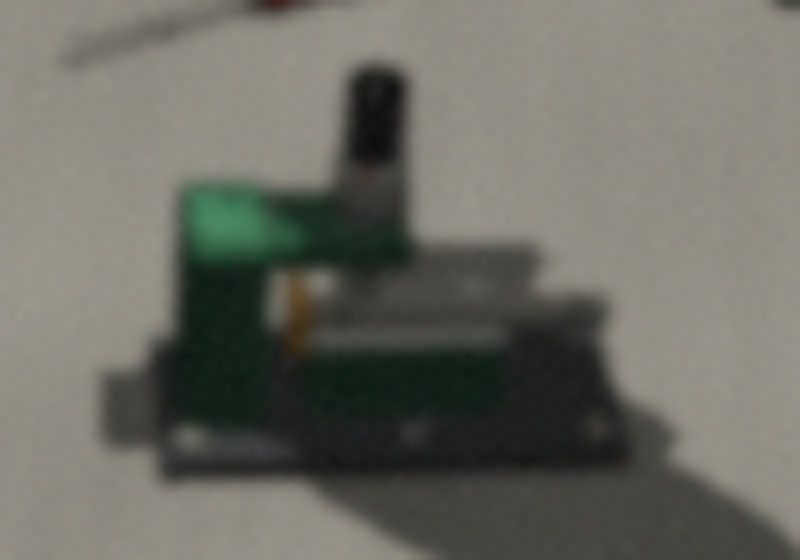

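View pics/top6.png

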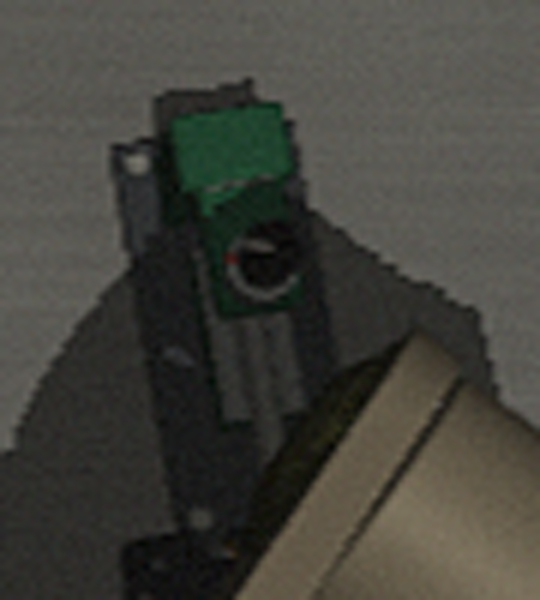

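The pin lies in the vee against the stop: front at crop (310,310), overhang end at (605,310), y fit parallel. Measured end x is -97 to -95 mm against the expected -98. Now over the knob, unwinding j6 so there is clockwise travel.

```bash
python3 -m jog '[{"hand":0.5,"x":0.1,"y":0,"z":0,"wx":0,"wy":0,"wz":-0.03},{"hand":0.5,"x":0.2,"y":0,"z":0,"wx":0,"wy":0,"wz":-0.06},{"hand":0.5,"x":0.3,"y":0,"z":0,"wx":0,"wy":0,"wz":-0.1},{"hand":0.5,"x":0.4,"y":0,"z":0,"wx":0,"wy":0,"wz":-0.14},{"hand":0.5,"x":0.5,"y":0,"z":0.02,"wx":0,"wy":0,"wz":-0.18},{"hand":0.5,"x":0.597,"y":0,"z":0.02,"wx":0,"wy":0,"wz":-0.21},{"hand":0.5,"x":0.597,"y":0,"z":0.02,"wx":0,"wy":0,"wz":-0.25},{"hand":0.5,"x":0.597,"y":0,"z":0.02,"wx":0,"wy":0,"wz":-0.29}]' 8
python3 -m jog '[{"hand":0.5,"x":0,"y":0,"z":0,"wx":0,"wy":0,"wz":-0.3},{"hand":0.5,"x":0,"y":0,"z":0,"wx":0,"wy":0,"wz":-0.3},{"hand":0.5,"x":0,"y":0,"z":0,"wx":0,"wy":0,"wz":-0.3},{"hand":0.5,"x":0,"y":0,"z":0,"wx":0,"wy":0,"wz":-0.3},{"hand":0.5,"x":0,"y":0,"z":0,"wx":0,"wy":0,"wz":-0.3},{"hand":0.5,"x":0,"y":0,"z":0,"wx":0,"wy":0,"wz":-0.3},{"hand":0.5,"x":0,"y":0,"z":0,"wx":0,"wy":0,"wz":-0.3},{"hand":0.5,"x":0,"y":0,"z":0,"wx":0,"wy":0,"wz":-0.3}]' 8
python3 -m jog '[{"hand":0.5,"x":0,"y":0,"z":0,"wx":0,"wy":0,"wz":-0.3},{"hand":0.5,"x":0,"y":0,"z":0,"wx":0,"wy":0,"wz":-0.3},{"hand":0.5,"x":0,"y":0,"z":0,"wx":0,"wy":0,"wz":-0.3},{"hand":0.5,"x":0,"y":0,"z":0,"wx":0,"wy":0,"wz":-0.3},{"hand":0.5,"x":0,"y":0,"z":0,"wx":0,"wy":0,"wz":-0.3},{"hand":0.5,"x":0,"y":0,"z":0,"wx":0,"wy":0,"wz":-0.3},{"hand":0.5,"x":0,"y":0,"z":0,"wx":0,"wy":0,"wz":-0.3},{"hand":0.5,"x":0,"y":0,"z":0,"wx":0,"wy":0,"wz":-0.3}]' 8
python3 to.py .556 -.1275 .153 9.4
```

```text
time_s: 12.28
ee_pos: [0.5572, -0.1272, 0.222]
ee_rot: [0.857, 0.515, -0.001, -0.002]
force: [0.3, 0.4, 0.2]
grip_width: 0.044
time_s: 12.95
ee_pos: [0.5564, -0.1276, 0.2227]
ee_rot: [0.53, 0.848, -0.0, -0.002]
force: [0.1, -1.0, -0.9]
grip_width: 0.0439
time_s: 13.62
ee_pos: [0.5564, -0.1276, 0.2227]
ee_rot: [0.087, 0.996, 0.001, -0.002]
force: [1.1, -0.4, -0.3]
grip_width: 0.0439
t 13.6167 pos [ 0.5564 -0.1276  0.2227] yaw 169.99 tilt [-0.003   0.0015 -1.    ] j6 -1.827 F [ 1.07 -0.43 -0.28] M [ 0.045 -0.138  0.006] w 0.0439
shift [ 8.000e-04 -1.000e-04  2.788e-01] rows 1.671467289014223 turn [-1.400e-03 -7.000e-04  8.922e-01] rows 22.428473001130918
```

```bash
python3 -m jog '[{"hand":0.5,"x":0,"y":0,"z":0,"wx":0,"wy":0,"wz":-0.24},{"hand":0.5,"x":0,"y":0,"z":0,"wx":0,"wy":0,"wz":-0.24},{"hand":0.5,"x":0,"y":0,"z":0.05,"wx":0,"wy":0,"wz":-0.24},{"hand":0.5,"x":0,"y":0,"z":0.12,"wx":0,"wy":0,"wz":-0.24},{"hand":0.5,"x":0,"y":0,"z":0.18,"wx":0,"wy":0,"wz":-0.24},{"hand":0.5,"x":0,"y":0,"z":0.24,"wx":0,"wy":0,"wz":-0.24},{"hand":0.5,"x":0,"y":0,"z":0.276,"wx":0,"wy":0,"wz":-0.24},{"hand":0.5,"x":0,"y":0,"z":0.276,"wx":0,"wy":0,"wz":-0.24}]' 8
python3 to.py .556 -.1275 .153 9.4; python3 look.py 7
```

```text
time_s: 14.28
ee_pos: [0.5554, -0.1274, 0.1526]
ee_rot: [-0.281, 0.96, 0.002, -0.002]
force: [-0.7, 0.1, 0.3]
grip_width: 0.0442
t 14.2833 pos [ 0.5554 -0.1274  0.1526] yaw -147.39 tilt [-0.0051  0.0025 -1.    ] j6 -2.571 F [-0.74  0.11  0.33] M [ 0.093 -0.146 -0.013] w 0.0442
shift [-0.0017 -0.0016 -0.0014] rows 0.01650435230746585 turn [ 0.0017  0.0019 -0.871 ] rows 21.89790291788997
side 60 overhang pin x -0.0954 Y fit [0.0184 0.0036] Y med 0.0026 top z [0.0523 0.0555]
```

View pics/side7.png

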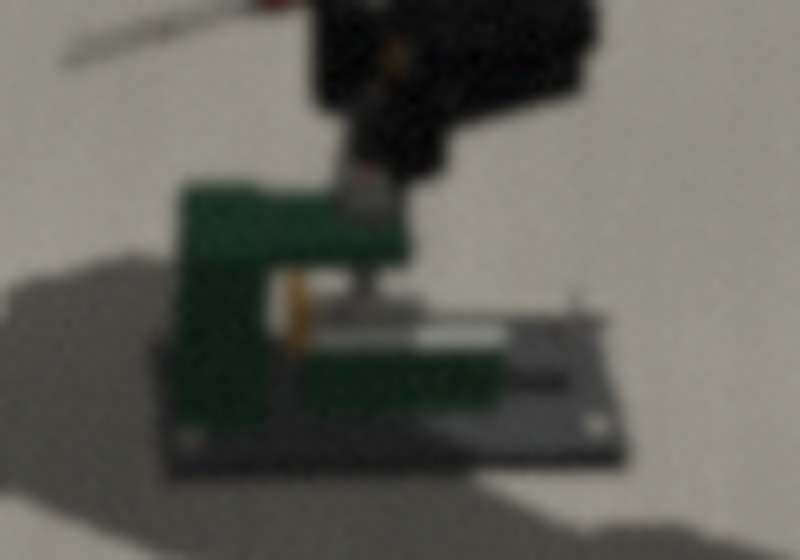

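Fingers straddle the knob above the silver thimble (crop (370,195)), whose red mark is visible. Closing on the knob.

```bash
python3 -m jog '[{"hand":1,"x":0,"y":0,"z":0,"wx":0,"wy":0,"wz":0},{"hand":1,"x":0,"y":0,"z":0,"wx":0,"wy":0,"wz":0},{"hand":1,"x":0,"y":0,"z":0,"wx":0,"wy":0,"wz":0},{"hand":1,"x":0,"y":0,"z":0,"wx":0,"wy":0,"wz":0},{"hand":1,"x":0,"y":0,"z":0,"wx":0,"wy":0,"wz":0},{"hand":1,"x":0,"y":0,"z":0,"wx":0,"wy":0,"wz":0}]' 22
python3 to.py .556 -.1275 .153 9.4
```

```text
time_s: 14.88
ee_pos: [0.5561, -0.1281, 0.1565]
ee_rot: [-0.282, 0.959, -0.0, 0.0]
force: [-0.7, 2.8, 5.5]
grip_width: 0.0236
t 14.8833 pos [ 0.5561 -0.1281  0.1565] yaw -147.24 tilt [ 5.e-04  1.e-04 -1.e+00] j6 -2.575 F [-0.71  2.85  5.49] M [ 0.492  0.168 -0.023] w 0.0236
shift [-0.0008  0.0022  0.0141] rows 0.08548826162268847 turn [-2.000e-04 -0.000e+00 -8.702e-01] rows 21.876612089544484
```

```bash
python3 -m jog '[{"hand":1,"x":0,"y":0,"z":0,"wx":0,"wy":0,"wz":0.03},{"hand":1,"x":0,"y":0,"z":0,"wx":0,"wy":0,"wz":0.06},{"hand":1,"x":0,"y":0,"z":0,"wx":0,"wy":0,"wz":0.09},{"hand":1,"x":0,"y":0,"z":0,"wx":0,"wy":0,"wz":0.12}]' 22
python3 to.py .556 -.1275 .153 9.4;python3 look.py 8
```

```text
time_s: 15.22
ee_pos: [0.5561, -0.1281, 0.1565]
ee_rot: [-0.095, 0.995, 0.0, 0.0]
force: [-2.7, 3.0, 5.5]
grip_width: 0.0235
t 15.2167 pos [ 0.5561 -0.1281  0.1565] yaw -169.09 tilt [ 5.e-04  1.e-04 -1.e+00] j6 -2.193 F [-2.67  2.96  5.49] M [0.567 0.165 0.012] w 0.0235
shift [0.0001 0.0023 0.014 ] rows 0.08490508135689077 turn [-2.000e-04  0.000e+00 -9.916e-01] rows 24.92829242965475
side 60 overhang pin x -0.0955 Y fit [-0.0436 -0.0007] Y med 0.0029 top z [0.0521 0.0557]
```

View pics/side8.png

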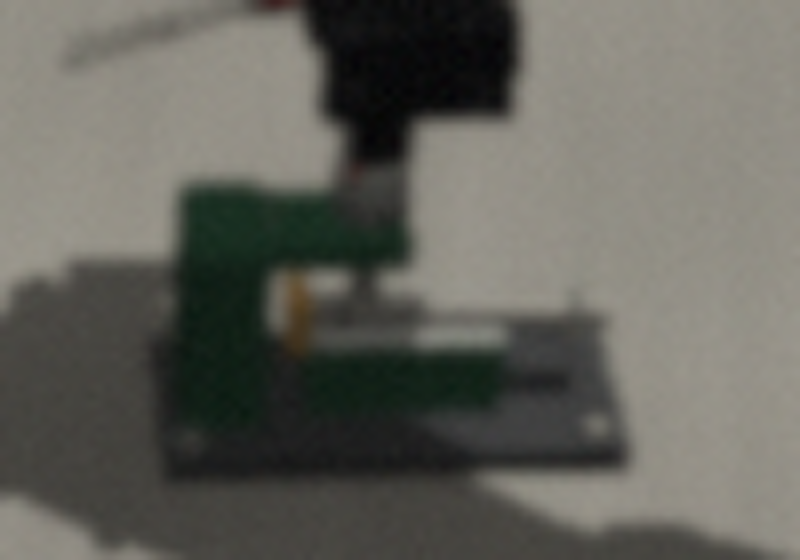

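The thimble's red mark moved from (368,172) to (355,168), so the knob drives it. I'll check which torque signal is clean.

```bash
cat > tq.py <<'E'
from workcell import manip
import numpy as np,sys
n=int(sys.argv[1]) if len(sys.argv)>1 else 1
L=[]
for i in range(n):
    s=manip.state();L.append([s["tau"][5],s["moment"][2]])
    if n>1 and i<n-1:manip.camera("side")
L=np.array(L);print("t",round(s["time_s"],2),"j6",s["joints"][5].round(4),"tau6",L[:,0].round(4),"Mz",L[:,1].round(3),L.mean(0).round(4),"F",s["force"].round(1))
E
python3 tq.py 5
python3 -m jog '[{"hand":1,"x":0,"y":0,"z":0,"wx":0,"wy":0,"wz":0.02},{"hand":1,"x":0,"y":0,"z":0,"wx":0,"wy":0,"wz":0.04}]' 22;python3 tq.py
python3 -m jog '[{"hand":1,"x":0,"y":0,"z":0,"wx":0,"wy":0,"wz":0.02},{"hand":1,"x":0,"y":0,"z":0,"wx":0,"wy":0,"wz":0.04}]' 22;python3 tq.py 3
```

```text
t 15.52 j6 -2.1975 tau6 [ 0.9468  0.254   0.0117 -0.0469 -0.0593] Mz [-0.065 -0.112 -0.046 -0.096 -0.034] [ 0.2213 -0.0707] F [-3.1  3.3  5.3]
time_s: 15.68
ee_pos: [0.5561, -0.1281, 0.1565]
ee_rot: [-0.033, 0.999, 0.0, 0.0]
force: [-2.1, 2.8, 5.2]
grip_width: 0.0231
t 15.68 j6 -2.0693 tau6 [-1.072] Mz [0.044] [-1.072  0.044] F [-2.1  2.8  5.2]
time_s: 15.85
ee_pos: [0.5561, -0.1281, 0.1565]
ee_rot: [0.03, 1.0, 0.0, 0.0]
force: [-2.3, 3.4, 4.9]
grip_width: 0.0233
t 15.95 j6 -1.9441 tau6 [-0.9388 -0.1647  0.6122] Mz [ 0.042  0.033 -0.074] [-1.638e-01  1.000e-04] F [-2.   2.8  5.9]
```

```bash
for i in 1; do python3 -m jog '[{"hand":1,"x":0,"y":0,"z":0,"wx":0,"wy":0,"wz":0.02},{"hand":1,"x":0,"y":0,"z":0,"wx":0,"wy":0,"wz":0.04},{"hand":1,"x":0,"y":0,"z":0,"wx":0,"wy":0,"wz":0.06},{"hand":1,"x":0,"y":0,"z":0,"wx":0,"wy":0,"wz":0.08}]' 22 >/dev/null;python3 tq.py; done
python3 -m jog '[{"hand":1,"x":0,"y":0,"z":0,"wx":0,"wy":0,"wz":0.02},{"hand":1,"x":0,"y":0,"z":0,"wx":0,"wy":0,"wz":0.04},{"hand":1,"x":0,"y":0,"z":0,"wx":0,"wy":0,"wz":0.06},{"hand":1,"x":0,"y":0,"z":0,"wx":0,"wy":0,"wz":0.08}]' 22 >/dev/null;python3 tq.py 3;python3 look.py 9; python3 - <<'E'
import cv2,numpy as np
a=[cv2.imread(f"pics/side{k}.png")[130:350,280:460] for k in(7,8,9)]
cv2.imwrite("pics/m9.png",cv2.resize(np.hstack(a),(790,320)))
E
```

```text
t 16.28 j6 -1.692 tau6 [-0.9389] Mz [0.031] [-0.9389  0.0309] F [-2.4  3.1  5.5]
t 16.72 j6 -1.4415 tau6 [-0.9381 -0.1605  0.6146] Mz [ 0.058  0.005 -0.061] [-0.1613  0.0005] F [-2.1  2.4  5.7]
side 60 overhang pin x -0.0957 Y fit [0.0246 0.0049] Y med 0.0041 top z [0.0525 0.0569]
```

View pics/m9.png

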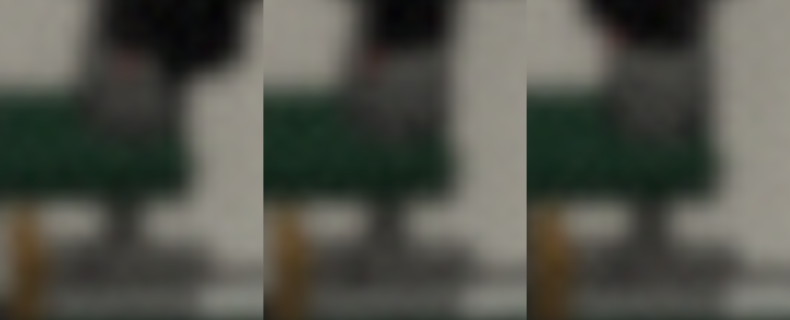

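tau6 at the same steady speed repeats to 0.001 (-0.938 in free turning), so it makes a clean contact/slip detector. Continuing with the same rate.

```bash
python3 -m jog '[{"hand":1,"x":0,"y":0,"z":0,"wx":0,"wy":0,"wz":0.02},{"hand":1,"x":0,"y":0,"z":0,"wx":0,"wy":0,"wz":0.04},{"hand":1,"x":0,"y":0,"z":0,"wx":0,"wy":0,"wz":0.06},{"hand":1,"x":0,"y":0,"z":0,"wx":0,"wy":0,"wz":0.08}]' 22 >/dev/null;python3 tq.py
python3 -m jog '[{"hand":1,"x":0,"y":0,"z":0,"wx":0,"wy":0,"wz":0.02},{"hand":1,"x":0,"y":0,"z":0,"wx":0,"wy":0,"wz":0.04},{"hand":1,"x":0,"y":0,"z":0,"wx":0,"wy":0,"wz":0.06},{"hand":1,"x":0,"y":0,"z":0,"wx":0,"wy":0,"wz":0.08}]' 22 >/dev/null;python3 tq.py
```

```text
t 17.15 j6 -1.1893 tau6 [-0.9252] Mz [0.104] [-0.9252  0.1042] F [-1.4  3.   5.8]
t 17.48 j6 -0.9381 tau6 [-0.8673] Mz [0.13] [-0.8673  0.1297] F [-1.3  3.1  4.8]
```

```bash
python3 -m jog '[{"hand":1,"x":0,"y":0,"z":0,"wx":0,"wy":0,"wz":0.02},{"hand":1,"x":0,"y":0,"z":0,"wx":0,"wy":0,"wz":0.04},{"hand":1,"x":0,"y":0,"z":0,"wx":0,"wy":0,"wz":0.06},{"hand":1,"x":0,"y":0,"z":0,"wx":0,"wy":0,"wz":0.08}]' 22 >/dev/null;python3 tq.py
```

```text
t 17.82 j6 -0.6868 tau6 [-0.8683] Mz [0.11] [-0.8683  0.1104] F [-1.4  2.7  5.5]
```

The torque rose at j6≈-1.19 and plateaus (+0.07 N m) from -0.94, so the ratchet has been slipping about 0.25 rad (0.5 at most). One more 0.25 rad brings the slip to 0.5 (0.75 at most).

```bash
python3 -m jog '[{"hand":1,"x":0,"y":0,"z":0,"wx":0,"wy":0,"wz":0.02},{"hand":1,"x":0,"y":0,"z":0,"wx":0,"wy":0,"wz":0.04},{"hand":1,"x":0,"y":0,"z":0,"wx":0,"wy":0,"wz":0.06},{"hand":1,"x":0,"y":0,"z":0,"wx":0,"wy":0,"wz":0.08}]' 22 >/dev/null;python3 tq.py
python3 -m jog '[{"hand":0.5,"x":0,"y":0,"z":0,"wx":0,"wy":0,"wz":0},{"hand":0.5,"x":0,"y":0,"z":0,"wx":0,"wy":0,"wz":0},{"hand":0.5,"x":0,"y":0,"z":0,"wx":0,"wy":0,"wz":0},{"hand":0.5,"x":0,"y":0,"z":0,"wx":0,"wy":0,"wz":0},{"hand":0.5,"x":0,"y":0,"z":0,"wx":0,"wy":0,"wz":0},{"hand":0.5,"x":0,"y":0,"z":0,"wx":0,"wy":0,"wz":0}]' 22
python3 tq.py
```

```text
t 18.15 j6 -0.4355 tau6 [-0.8685] Mz [0.116] [-0.8685  0.1162] F [-2.3  3.2  4.5]
time_s: 18.65
ee_pos: [0.556, -0.1283, 0.1559]
ee_rot: [0.705, 0.71, -0.0, -0.0]
force: [0.4, 0.2, -0.6]
grip_width: 0.044
t 18.65 j6 -0.4389 tau6 [-0.0074] Mz [-0.03] [-0.0074 -0.0302] F [ 0.4  0.2 -0.6]
```

Released cleanly. Rising and backing away so the top camera sees the knob.

```bash
python3 -m jog '[{"hand":0.5,"x":0,"y":0,"z":-0.08,"wx":0,"wy":0,"wz":0},{"hand":0.5,"x":0,"y":0,"z":-0.2,"wx":0,"wy":0,"wz":0},{"hand":0.5,"x":0,"y":0,"z":-0.34,"wx":0,"wy":0,"wz":0},{"hand":0.5,"x":0,"y":0,"z":-0.4,"wx":0,"wy":0,"wz":0},{"hand":0.5,"x":0,"y":0,"z":-0.4,"wx":0,"wy":0,"wz":0}]' 22
python3 to.py .38 -.28 .27 90
```

```text
time_s: 19.07
ee_pos: [0.5571, -0.1287, 0.2599]
ee_rot: [0.705, 0.71, 0.001, 0.003]
force: [0.3, -0.6, -0.6]
grip_width: 0.0443
t 19.0667 pos [ 0.5571 -0.1287  0.2599] yaw 90.39 tilt [ 0.0064 -0.0029 -1.    ] j6 -0.439 F [ 0.27 -0.58 -0.56] M [-0.021 -0.086  0.003] w 0.0443
shift [-0.6004 -0.7122 -0.0433] rows 5.590528403033177 turn [0.002  0.0009 0.0022] rows 0.07854886856458942
```

```bash
python3 -m jog '[{"hand":0.5,"x":-0.1,"y":-0.12,"z":-0.04,"wx":0,"wy":0,"wz":0},{"hand":0.5,"x":-0.2,"y":-0.24,"z":-0.04,"wx":0,"wy":0,"wz":0},{"hand":0.5,"x":-0.3,"y":-0.36,"z":-0.04,"wx":0,"wy":0,"wz":0},{"hand":0.5,"x":-0.4,"y":-0.48,"z":-0.04,"wx":0,"wy":0,"wz":0},{"hand":0.5,"x":-0.5,"y":-0.6,"z":-0.04,"wx":0,"wy":0,"wz":0},{"hand":0.5,"x":-0.6,"y":-0.71,"z":-0.04,"wx":0,"wy":0,"wz":0},{"hand":0.5,"x":-0.6,"y":-0.71,"z":-0.04,"wx":0,"wy":0,"wz":0},{"hand":0.5,"x":-0.6,"y":-0.71,"z":-0.04,"wx":0,"wy":0,"wz":0}]' 22
python3 look.py 10;python3 - <<'E'
import numpy as np,cv2
a=[cv2.resize(np.load(f"top{k}.npz")["frame"][205:245,360:400],(395,395),interpolation=cv2.INTER_CUBIC) for k in(0,10)]
cv2.imwrite("pics/k10.png",np.clip(np.hstack(a).astype(float)*2,0,255))
E
```

```text
time_s: 19.73
ee_pos: [0.3785, -0.2802, 0.2651]
ee_rot: [0.706, 0.708, 0.0, -0.001]
force: [0.5, 0.4, -0.8]
grip_width: 0.0439
side 60 overhang pin x -0.0948 Y fit [0.0258 0.0047] Y med 0.003 top z [0.0524 0.0567]
top 83 overhang pin x -0.0976 Y fit [-0.0089  0.0013] Y med 0.0023 top z [0.0546 0.0572][ WARN:0@0.070] global loadsave.cpp:1063 imwrite_ Unsupported depth image for selected encoder is fallbacked to CV_8U.
```

View pics/k10.png

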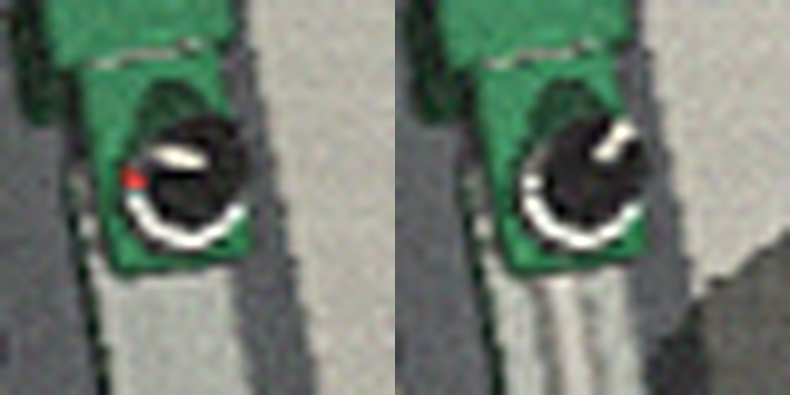

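View pics/side10.png

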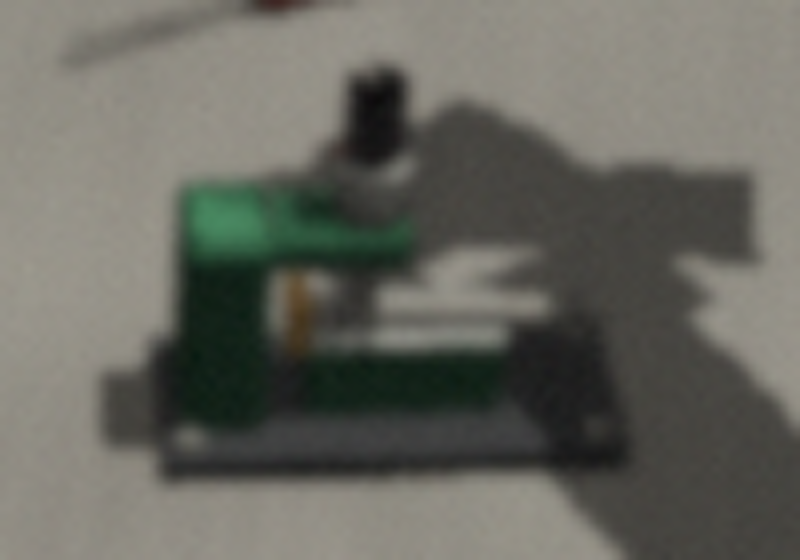

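```bash
python3 - <<'E'
import numpy as np,cv2
for n,r in(("side",(165,190,345,370)),("top",(210,240,365,395))):
  for k in(0,10):
    f=np.load(f"{n}{k}.npz")["frame"].astype(int);d=f[...,2]-np.maximum(f[...,0],f[...,1])
    q=d[r[0]:r[1],r[2]:r[3]];i=np.argsort(q.ravel())[::-1][:5];print(n,k,[(int(j//q.shape[1]+r[0]),int(j%q.shape[1]+r[2]),int(q.ravel()[j])) for j in i])
a=np.load("side10.npz")["frame"][160:190,342:372];cv2.imwrite("pics/z.png",np.clip(cv2.resize(a,(600,600),interpolation=cv2.INTER_CUBIC)*1.5,0,255).astype(np.uint8))
E
```

```text
side 0 [(176, 355, 24), (177, 355, 21), (176, 356, 18), (177, 356, 17), (175, 355, 15)]
side 10 [(189, 347, 9), (189, 346, 8), (173, 352, 8), (174, 352, 7), (174, 351, 6)]
top 0 [(223, 373, 79), (223, 374, 57), (222, 373, 44), (223, 372, 30), (222, 372, 29)]
top 10 [(233, 375, 6), (227, 390, 5), (226, 390, 5), (218, 383, 5), (219, 392, 5)]
```

View pics/z.png

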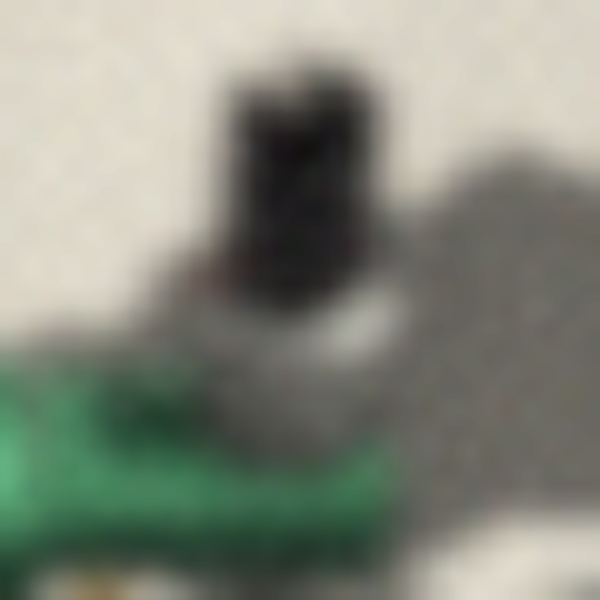

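```bash
python3 - <<'E'
from h import *
c=dict(np.load("side10.npz"));a=np.radians(np.arange(0,360,3))
for ctr in((.5583,-.1274),(.557,-.126)):
  p=proj(c,np.c_[ctr[0]+.0145*np.cos(a),ctr[1]+.0145*np.sin(a),0*a+.1255])
  for q in((355.4,176.5),(352.2,173.6)):
    d=np.hypot(*(p-q).T);i=np.argsort(d)[:5];print(ctr,q,np.degrees(a[i]).round(),d[i].round(2))
# knob line world angles from top: crop px /9.875
t=dict(np.load("top10.npz"));W=cloud(t)
K=t["intrinsics"];M=R.from_quat(t["rotation"]).as_matrix()
def w(u,v,z=.162):
    d=M@np.array([(u-K[0,2])/K[0,0],(v-K[1,2])/K[1,1],1]);s=(z-t["position"][2])/d[2];return (t["position"]+s*d)[:2]
P=lambda x,y:w(360+x/9.875,205+y/9.875)
for A,Bq in(((205,160),(150,152)),((210,155),(237,128))):
    v=P(*Bq)-P(*A);print(np.degrees(np.arctan2(v[1],v[0])))
E
```

```text
(0.5583, -0.1274) (355.4, 176.5) [90. 87. 93. 84. 96.] [0.13 0.14 0.37 0.38 0.62]
(0.5583, -0.1274) (352.2, 173.6) [  0.   3. 357.   6. 354.] [1.14 1.14 1.14 1.15 1.15]
(0.557, -0.126) (355.4, 176.5) [84. 81. 87. 78. 90.] [0.3  0.35 0.43 0.52 0.63]
(0.557, -0.126) (352.2, 173.6) [351. 354. 348. 357. 345.] [0.69 0.69 0.7  0.72 0.73]
82.28310872027168
-44.645217655550255
```

All checks agree: the knob turned 127° (122° at the wrist) and the red mark about 90°, so the slip is about 32–37° (0.5–0.65 rad). The hand is clear, so I'm handing in.

```bash
python3 -c "
from workcell import manip
print(manip.state()['time_s'],manip.finish_job())"
```

```text
the job is handed in; nothing more can be done
19.8333 None
```

I handed the job in at 19.8 s, with the pin clamped in the micrometer, the ratchet slipped by about 30 degrees and the gripper clear of everything. No verdict was reported.

- **Pin:** I took the short steel pin from the rack, laid it in the vee and slid it in at low grip. It met the stop at about 10 N, against the 30 N limit. In the last pictures its top was 57 mm high, it ran within about 1–2° of the groove, and its outer end was at -95 to -98 mm (the expected value is -98).
- **Clamping:** I turned only the black knob, clockwise by about 2.14 rad. The wrist torque rose by 0.07 N m and then stayed flat, which matches the spindle bearing on the pin and the ratchet slipping.
- **Slip:** I estimate about 0.5 rad, and 0.75 rad at most from the torque record. The white line turned about 127°. The red mark turned roughly 90°, which gives about 0.5–0.65 rad.

**Weaker checks:**
- The red mark was mostly hidden behind the knob at the end, so its angle is good only to about 10°.
- The clamping force was inferred from the torque, not measured.
- The two cameras differed by 2–3 mm, which is within what I allowed for.
- While the fingers closed on the knob the tool rose about 4 mm, with about 5 N on it. That force was gone after release.
- I did not aim a final check at the bottle, screwdriver and calculator, but the arm never worked close to them.

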